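# Weigh a tray of dry burro figurines and lock it in the drying box

### The job

First stand the brass check weight from the balance pan on its round wooden rest and set the empty carrying tray centred on the sprung pan, level and let go; then load every small plain burro, standing upright in a compartment of its own, into the tray on the pan and leave the loaded tray resting there, still centred, with hands off for a moment so that the batch is weighed. Then carry the loaded tray into the drying box, set it flat on the floor, and push the sliding gate fully shut until the spring catch clicks up behind it. Leave the saddled display burro alone.

Things in the scene. Friction and masses are not known exactly. Their poses are not given: they have to be found in the camera images.
- burro1: Plain terracotta burro on a flat plinth 74 x 48 x 12 mm; two to four of burro1..4 are present (an absent one has no pose). Body 62 mm long, 34 wide, from 46 to 80 mm above the underside: grip it across the 34 mm at 66 mm height. Head at the +x end, ears to 110 mm. About 0.1 kg. Origin: centre of the underside; x along its length, z up
- burro2: Another plain burro, like burro1; may be absent
- burro3: Another plain burro, like burro1; may be absent
- burro4: Another plain burro, like burro1; may be absent
- tray: Loose wooden carrying tray, 196 (x) by 156 mm (y), floor 8 mm thick; lip and dividers rise 14 mm above the floor and make four compartments 86 (x) by 58 mm (y), centred at x +-47, y +-41 mm, one burro lengthwise in each. A middle post carries a handle bar 70 mm long in x, 12 thick in y, 98 to 118 mm above the underside; grip across y, fingers open only 30 mm. 0.3 kg. Origin: centre of underside
- tray_handle (a point): Middle of the tray's handle bar, 106 mm above the tray's underside: where to grip
- weight: Brass check weight, plain upright cylinder 44 mm in diameter, 70 mm high, 0.35 kg; starts on the balance pan. Origin: centre of its underside
- balance: Fixed white sprung balance, base 170 x 170 x 45 mm with a square steel pan 160 x 160 mm on top. Origin: centre of the base's underside; its x axis points roughly away from the robot. The weight's rest is joined to its far side
- pan_top (a point): Centre of the pan's upper face, 80 mm above the table when unloaded; it sinks with the load and stays level. Axes as the balance
- pan (a joint): How far the pan has sunk, m: 0 to 0.022, spring 550 N/m
- rest_top (a point): Centre of the upper face of the weight's round wooden rest, 72 mm in diameter, 45 mm above the table, 135 mm along x and -60 mm along y from the balance's centre. Axes as the balance
- dryer: Fixed grey drying box, open on top while its gate is open. Inside 180 mm (its x) by 220 (its y): the tray goes in with its long side along the box's y. Inner floor 15 mm above the table, wall tops 150 mm, gate rails along x to 166 mm. Origin: centre of its underside; x points roughly away from the robot, the way the gate opens
- gate (a joint): Opening of the horizontal sliding gate, a steel plate lying 152 to 160 mm above the table: 0 fully shut against its stop, up to 0.2 m open (box's +x). Dry friction of about 6 N holds it where it is left; it starts open, clear of the box's mouth, and slides shut towards the box's -x, towards the robot
- gate_post (a point): Middle of the top of the gate's upright wooden push block: 16 mm thick (box x), 70 mm wide (box y), from 160 to 205 mm above the table. Shut, it lies 84 mm on the -x side of the box's centre; its +x face is pushed to shut the gate
- catch (a joint): Spring catch, a brass tongue at the middle of the box's +x wall: how far it is pressed down, m. The open gate holds it down at about 0.006; when the gate is within about 3 mm of fully shut it jumps up to 0 behind the gate's trailing edge and locks it
- saddled: Bystander: a larger burro (81 mm plinth) with a pink block saddle, standing among the plain ones; not part of the batch. Origin: centre of the underside
Not all that is in view belongs to the job. Leave any green or purple look-alike of the burro4 alone. What is shaped like the burro2 but turquoise is not meant.

How it is judged (in metres and radians):
On the way, in this order (a step that is already met when the one before it is completed fails the run):
1. the check weight stands on its rest and the tray stands level and centred on the pan, let go (horizontal distance between weight and rest_top below 0.02 m and z of weight in the frame of rest_top between -0.006 and 0.006 m and angle between weight's own z axis and vertical below 0.15 rad and horizontal distance between tray and pan_top below 0.015 m and z of tray in the frame of pan_top between -0.005 and 0.005 m and angle between tray's own z axis and vertical below 0.06 rad and contact force between the fingers and tray below 0.1 N), for 0.3 s.
2. every plain burro stands in the tray while the tray rests centred on the pan, all let go and still (x of burro1 in the frame of tray between -0.088 and 0.088 m and y of burro1 in the frame of tray between -0.07 and 0.07 m and z of burro1 in the frame of tray between 0.004 and 0.016 m and angle between each of burro1, burro2, burro3, burro4's own z axis and vertical below 0.15 rad and x of burro2 in the frame of tray between -0.088 and 0.088 m and y of burro2 in the frame of tray between -0.07 and 0.07 m and z of burro2 in the frame of tray between 0.004 and 0.016 m and x of burro3 in the frame of tray between -0.088 and 0.088 m and y of burro3 in the frame of tray between -0.07 and 0.07 m and z of burro3 in the frame of tray between 0.004 and 0.016 m and x of burro4 in the frame of tray between -0.088 and 0.088 m and y of burro4 in the frame of tray between -0.07 and 0.07 m and z of burro4 in the frame of tray between 0.004 and 0.016 m and horizontal distance between tray and pan_top below 0.015 m and z of tray in the frame of pan_top between -0.005 and 0.005 m and angle between tray's own z axis and vertical below 0.06 rad and contact force between the fingers and tray below 0.1 N and contact force between the fingers and burro1 below 0.1 N and contact force between the fingers and burro2 below 0.1 N and contact force between the fingers and burro3 below 0.1 N and contact force between the fingers and burro4 below 0.1 N and linear speed of each of burro1, burro2, burro3, burro4 below 0.02 m/s), for 0.5 s.
3. the tray with every burro standing in it rests on the drying box's floor, let go (x of burro1 in the frame of tray between -0.088 and 0.088 m and y of burro1 in the frame of tray between -0.07 and 0.07 m and z of burro1 in the frame of tray between 0.004 and 0.016 m and angle between each of burro1, burro2, burro3, burro4's own z axis and vertical below 0.15 rad and x of burro2 in the frame of tray between -0.088 and 0.088 m and y of burro2 in the frame of tray between -0.07 and 0.07 m and z of burro2 in the frame of tray between 0.004 and 0.016 m and x of burro3 in the frame of tray between -0.088 and 0.088 m and y of burro3 in the frame of tray between -0.07 and 0.07 m and z of burro3 in the frame of tray between 0.004 and 0.016 m and x of burro4 in the frame of tray between -0.088 and 0.088 m and y of burro4 in the frame of tray between -0.07 and 0.07 m and z of burro4 in the frame of tray between 0.004 and 0.016 m and x of tray in the frame of dryer between -0.02 and 0.02 m and y of tray in the frame of dryer between -0.02 and 0.02 m and z of tray in the frame of dryer below 0.021 m and angle between tray's own z axis and vertical below 0.06 rad and contact force between the fingers and tray below 0.1 N), for 0.3 s.
4. the gate is fully shut and the catch has sprung up behind it (value of joint gate below 0.006 m and value of joint catch below 0.0025 m and x of tray in the frame of dryer between -0.02 and 0.02 m and y of tray in the frame of dryer between -0.02 and 0.02 m and z of tray in the frame of dryer below 0.021 m and angle between tray's own z axis and vertical below 0.06 rad), for 0.3 s.
At the end, for the whole second after the job is handed in: Gate shut to 6 mm with the catch up behind it (pressed under 2.5 mm); tray flat on the drying box's floor with every plain burro upright (0.15 rad) in it, at rest; weight on its rest within 20 mm of centre. On the way the tray, empty then loaded, was on the pan, centred to 15 mm (all of step 4 and x of burro1 in the frame of tray between -0.088 and 0.088 m and y of burro1 in the frame of tray between -0.07 and 0.07 m and z of burro1 in the frame of tray between 0.004 and 0.016 m and angle between each of burro1, burro2, burro3, burro4, weight's own z axis and vertical below 0.15 rad and x of burro2 in the frame of tray between -0.088 and 0.088 m and y of burro2 in the frame of tray between -0.07 and 0.07 m and z of burro2 in the frame of tray between 0.004 and 0.016 m and x of burro3 in the frame of tray between -0.088 and 0.088 m and y of burro3 in the frame of tray between -0.07 and 0.07 m and z of burro3 in the frame of tray between 0.004 and 0.016 m and x of burro4 in the frame of tray between -0.088 and 0.088 m and y of burro4 in the frame of tray between -0.07 and 0.07 m and z of burro4 in the frame of tray between 0.004 and 0.016 m and horizontal distance between weight and rest_top below 0.02 m and z of weight in the frame of rest_top between -0.006 and 0.006 m and linear speed of each of burro1, burro2, burro3, burro4 below 0.02 m/s); the robot touches nothing.
It fails at once if the saddled burro is shoved more than 6 cm or knocked over (distance of saddled from where it was at the start of the episode above 0.06 m or angle between saddled's own z axis and vertical above 0.6 rad).
It fails at once if the tray is tipped (more than 0.4 rad) (angle between tray's own z axis and vertical above 0.4 rad).
Of burro1, burro2, burro3, burro4 only 2 to 4 are there at a start; the rules pass over those that are not, and their reading is None.
At some moment in a run one of burro1, burro2, burro3, burro4 may be knocked a few centimetres aside while the robot is not near it.
It also fails if it takes over 210 s, if anything falls off the work surface, if the arm or the gripper's body presses on something with over 40 N, if the wrist force passes 120 N, or if a joint passes its speed limit or range.

### The arm

A 7-joint arm with a two-finger parallel gripper is mounted at the origin on the work surface. World frame = base frame: x ahead of the robot, y to its left, z up, the work surface at z = 0. Lengths are in mm, angles in rad, forces in N, time in s.
With the tool pointing down it reaches from about 350 to 900 mm from the base axis. Payload 7.2 kg.
Tool frame: the origin (TCP) lies between the finger pads; the fingertips stand 11 mm ahead of it and the grasp point (between the pads) lies 8 mm behind it; z points along the fingers, y is the direction in which the jaws open and shut (so a half turn about z gives the same grasp; the last joint's range is limited). The gripper opens to 88 mm and grips with 3 to 60 N. Pads are 20 mm wide; open, the fingers measure 115 mm over their backs; the gripper's body (75 mm by 178 mm) begins 61 mm behind the grasp point.
Start: joints at [-0.068, 0.411, -0.013, 1.596, 0.006, 1.134, -0.082], TCP at [625.003, -0.011, 233.653] pointing down, gripper open.
Joint ranges: [-2.95, 2.95], [-0.29, 1.99], [-1.47, 1.44], [0.14, 2.54], [-1.03, 4.17], [0.13, 1.85], [-2.86, 2.86]. Speed limits (rad/s): [2.39, 2.39, 3.01, 3.01, 3.14, 3.14, 3.14].

### API

Orientations are given as a rotation vector (axis times angle).
In Python, from cell import telemetry, imaging, ticket gives the robot as it stands.
- The arm moves only by the tool carry_out, never from a script. Its argument "increments" is a list of rows, each a list of 3 entries, a list of its own where there are three numbers: the turn, a rotation vector about the tool's x, y, z in degrees, then the shift along the tool's x, y, z in cm, then the opening, from 0 (shut) to 1 (fully open). In form: [[[wx, wy, wz], [dx, dy, dz], claw], ...]. A call has exactly 5 rows; each row is the pose to reach, as a shift and turn from the pose measured when the call began, along the tool's axes at that moment; what a row does not reach only later rows make up. A row lasts 1/8 s, in which the tool goes at most 62.5 mm and 10.7 degrees, less where a joint would pass 70% of its speed; a pose out of reach is approached as far as the arm can. A call with a gripper value outside its range is refused whole. The fingers move at their own pace and stop on an object; "squeeze" is the grip in N (left out, the last holds). Time passes only in rows, so rows that repeat a pose let the fingers close, or fill a call up. It gives the time, the measured TCP pose, the force and the opening at its end, in the units of the state.
- telemetry.get_obs(): the state, without advancing time (a new reading comes with each control period).
- imaging.snapshot(name): name is "scene" or "side" or "wrist"; returns (picture, depth): 420x560x3 uint8, blue, green, red; 420x560 float32, mm along the optical axis (not along the pixel's ray), 0 where there is no reading.
- imaging.get_calibration(name): a dict with "fx", "fy", "cx", "cy" (pixels), "world_to_cam" (4x4, takes a point from world to camera coordinates). Camera axes: x right, y up, looking along -z (the intrinsics and any distortion apply to the point x, -y, -z); pixel columns grow to the right and rows downward; lengths in mm; the calibration is good to about 2 mm. A picture is of the moment at which its call begins: read the wrist's pose just before it. get_calibration takes no time and is no camera call; for the wrist camera it gives the pose at the moment of the call.
- ticket.hand_in(): hands the job in, once; it reports no verdict.
Trained networks look in the newest picture that a camera, given by its name, has taken for a name from the list of things; names that differ only in an ending like _2 or _b are one class to them, and where a whole thing is asked for, a point or a joint stands for the part that bears it (a point fixed in the world has none). Each returns a list of dicts, best first, with "confidence" (0 to 1); they miss things now and then, are a little off and sometimes report something else, mostly with a low value. They report only what shows in the picture. A call takes as long as a camera call. They do not tell look-alikes from the thing itself.
- imaging.regions_of(camera, query): "mask" (420x560 bool, what is visible of it) and "bbox" ([left, top, width, height] in pixels, round what is visible of it).
- imaging.landmark_of(camera, query): "pixel" ([column, row] in pixels: a listed point, or the origin of a listed thing).
The state is a dict: "t": time; "q": joint angles; "joint_velocities": joint speeds; "effort": joint torques, N m; "tcp_pos": TCP position; "eef_rot": TCP orientation; "contact_force": force on the tool from outside, world axes, zero at the start; "torque": the same for the moment, N m; "width": finger opening in mm.
Only numpy, scipy, OpenCV 4.12 (cv2) and the standard library are available. Lean on these libraries where they do the work, as an engineer would, in place of code of your own. Each camera call takes 0.05 s, during which the arm holds its last target. There are 200 camera calls.

## Working session

There is one attempt and no reset: what is moved stays moved. The work goes in short steps, Python scripts to look and compute and a tool call to move; the robot and the scene stay as the last step left them, time stands still between calls to the robot, and variables do not carry over. Pictures are saved under pics/ and viewed, about 12 in all and at most 16, crops included, and the job is handed in when it is done.

Besides the shell and the picture viewer there is one more tool, called after "Emit:" as name([rows], argument=value, ...), one row to a line, values as JSON. carry_out: Moves the arm, as the interface text tells. Its arguments: {"type":"object","properties":{"increments":{"type":"array","items":{"type":"array"}},"squeeze":{"type":"number"}},"required":["increments"]}

```bash
mkdir -p pics; ls; python3 - <<'E'
from cell import telemetry, imaging
import cv2,numpy as np
print(telemetry.get_obs())
ims=[]
for c in ("scene","side"):
    p,d=imaging.snapshot(c); ims.append(p); np.save(f'{c}_d.npy',d); cv2.imwrite(f'{c}.png',p)
    k=imaging.get_calibration(c); print(c,{a:(b if np.isscalar(b) else np.round(b,3).tolist()) for a,b in k.items()})
    cv2.imwrite(f'pics/{c}1.png',p)
E
```

```text
pics
{'t': 0.0, 'q': array([-0.06820255,  0.41189842, -0.01272029,  1.59704241,  0.00557409,
        1.13433309, -0.08221926]), 'joint_velocities': array([ 0.0006493 ,  0.00127732,  0.00021953,  0.00054233, -0.00042863,
        0.00335688, -0.00150615]), 'effort': array([-2.92756195e-04, -5.87956166e+01,  6.41712137e-01, -2.91074431e+01,
       -5.37758670e-02,  1.83686998e-02,  1.53371734e-04]), 'tcp_pos': array([ 6.24496334e+02, -2.77053375e-02,  2.32810624e+02]), 'eef_rot': array([-2.22065945e+00, -2.22066951e+00,  1.92546426e-03]), 'contact_force': array([-0.03120906,  0.33825772,  0.04520824]), 'torque': array([ 0.03803891, -0.01230365, -0.02806864]), 'width': 87.91078279860868}
scene {'fx': 385.7662790862028, 'fy': 385.7662790862028, 'cx': 274.5809307158675, 'cy': 208.29877799906535, 'world_to_cam': [[-0.997, 0.072, 0.019, 517.31], [-0.03, -0.619, 0.785, -98.896], [0.068, 0.782, 0.619, -1054.382], [0.0, 0.0, 0.0, 1.0]]}
side {'fx': 473.44006922548317, 'fy': 473.44006922548317, 'cx': 276.2721601443959, 'cy': 199.10432284990537, 'world_to_cam': [[-0.788, -0.616, -0.018, 441.503], [0.28, -0.384, 0.88, -282.736], [-0.549, 0.688, 0.475, -1036.746], [0.0, 0.0, 0.0, 1.0]]}
```

View pics/scene1.png

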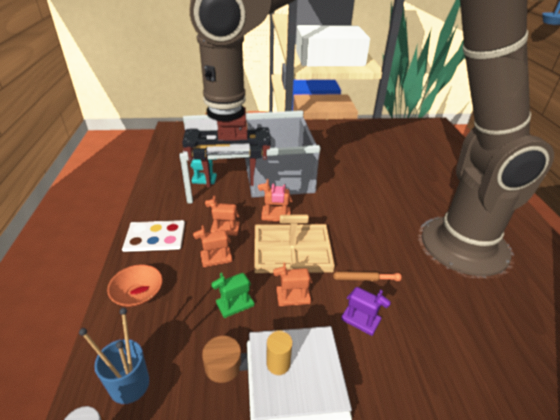

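View pics/side1.png

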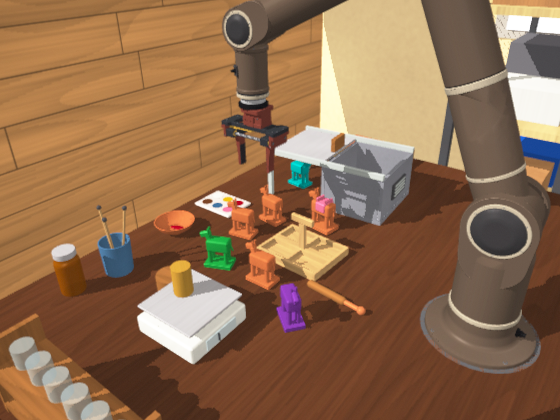

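```bash
cat > h.py <<'E'
from cell import telemetry, imaging
import cv2,numpy as np
from scipy.spatial.transform import Rotation as R
def cloud(c,d,k=None):
    k=k or imaging.get_calibration(c); v,u=np.mgrid[:420,:560]
    P=np.stack([(u-k['cx'])/k['fx']*d,-(v-k['cy'])/k['fy']*d,-d],-1)
    T=np.linalg.inv(k['world_to_cam']); W=P@T[:3,:3].T+T[:3,3]; W[d<=0]=np.nan; return W
def rect(Q):
    (c,s,a)=cv2.minAreaRect(Q[:,:2].astype(np.float32)); 
    if s[0]<s[1]: s=(s[1],s[0]); a+=90
    return np.round(c,1),np.round(s,1),round((a+90)%180-90,1)   # long-axis angle, deg
def band(W,m,lo,hi):
    Q=W[m&(W[...,2]>lo)&(W[...,2]<hi)]; return Q
def trim(Q,n=2):  # drop strays
    if len(Q)==0: return Q
    from scipy.spatial import cKDTree
    t=cKDTree(Q[:,:2]); k=np.array([len(x) for x in t.query_ball_point(Q[:,:2],8)]); return Q[k>n+2]
E
python3 - <<'E'
from h import *
import pickle
store={}
for c in ("scene","side"):
    p,d=imaging.snapshot(c); W=cloud(c,d); np.save(c+'_W.npy',W)
    for q in ("burro1","saddled","tray","weight","balance","dryer","gate_post"):
        r=imaging.regions_of(c,q)
        for x in r:
            if x['confidence']<.3: continue
            m=x['mask']; store.setdefault((c,q),[]).append(m)
            col=p[m].mean(0).astype(int)
            bands={"burro1":[(6,18),(50,82),(100,115)],"saddled":[(6,18)],"tray":[(3,30),(100,125)],"weight":[(140,160),(85,140)],"balance":[(70,90),(38,50)],"dryer":[(140,156),(156,175)],"gate_post":[(150,170),(195,215)]}[q]
            print(c,q,round(x['confidence'],2),x['bbox'],col,m.sum())
            for lo,hi in bands:
                Q=trim(band(W,m,lo,hi))
                if len(Q)>5: print('   ',lo,hi,len(Q),*rect(Q),'mean',Q.mean(0).round(1))
    for q in ("pan_top","rest_top","tray_handle","gate_post","tray","dryer","balance"):
        for x in imaging.landmark_of(c,q)[:1]:
            u,v=x['pixel']; print(c,q,np.round(x['pixel']),round(x['confidence'],2),W[int(min(v,419)),int(u)].round(1))
pickle.dump(store,open('m.pkl','wb'))
E
```

```text
scene burro1 0.86 [191.4, 158.2, 24.2, 24.1] [141 147  53] 373
    6 18 123 [ 727.5 -346.2] [72.8 49.9] -8.9 mean [ 731.2 -339.2   11.8]
    50 82 121 [ 732.2 -339.8] [67.6 19.2] -5.7 mean [ 735.7 -336.6   66.8]
scene burro1 0.78 [204.1, 199.1, 32.3, 35.6] [ 71 110 198] 785
    6 18 226 [651.6 -95.6] [73.3 48.8] -8.4 mean [648.6 -90.6  12. ]
    50 82 346 [642.3 -58.1] [111.6  66.3] -78.1 mean [649.6 -84.1  71. ]
    100 115 7 [675.2 -93. ] [4.1 2.4] 33.7 mean [675.4 -92.9 105.6]
scene burro1 0.76 [342.6, 287.1, 47.9, 49.9] [174  65 137] 1362
    6 18 455 [345.3 225.8] [73.3 48.6] -36.5 mean [347.1 233.5  11.9]
    50 82 561 [347.9 223.5] [69.2 35.4] -38.3 mean [351.2 230.5  72.7]
    100 115 27 [324.6 240.9] [13.4 10.3] -2.0 mean [325.7 241.4 104.4]
scene burro1 0.73 [196.2, 224.7, 37.6, 41.9] [ 73 113 204] 996
    6 18 332 [671.9  15.8] [73.6 50.4] 11.1 mean [671.4  21.8  11.8]
    50 82 408 [668.5  16. ] [68.3 35. ] 13.6 mean [668.4  24.2  71.3]
    100 115 18 [697.2  21.2] [11.9  9.5] -85.0 mean [696.4  22.5 104.5]
scene burro1 0.73 [212.1, 276.6, 41.4, 40.9] [ 70 153  54] 1212
 
[... 4837 characters left out ...]
 256.2] 4.2 mean [ 494.8 -363.4  148.4]
    156 175 1877 [ 575.7 -363.5] [391.4 262.1] 4.5 mean [ 621.8 -346.2  160.2]
side gate_post 0.62 [275.0, 129.4, 79.2, 33.5] [190 197 208] 1524
    150 170 1191 [ 674.8 -365.6] [216.  192.2] -85.5 mean [ 673.6 -351.4  158.4]
    195 215 58 [ 587.3 -360. ] [67.5 15.5] -86.9 mean [ 585.8 -355.6  201.2]
side pan_top [189. 299.] 0.63 [513.6 369.8  72.1]
side rest_top [171. 274.] 0.93 [647.1 309.8  45. ]
side tray_handle [304. 218.] 0.85 [468.5  -3.6 117.2]
side gate_post [339. 136.] 0.82 [ 592.9 -375.   203.2]
side tray [303. 253.] 0.69 [460.3  11.   17.8]
side dryer [362. 200.] 0.97 [ 435.9 -254.8   68.1]
side balance [194. 326.] 0.82 [443.2 420.9  72.6]
```

Emit:
carry_out([
  [[0,0,-10],[5,-1.7,0],1],
  [[0,0,-20],[10,-3.4,0],1],
  [[0,0,-30],[15,-5.1,0],1],
  [[0,0,-40],[20,-6.8,0],1],
  [[0,0,-50],[25,-8.6,0],1],
], squeeze=20)

```text
t: 2.22
tcp_pos: [538.4, 251.5, 233.9]
eef_rot: [1.066, 2.955, 0.001]
contact_force: [0.8, -0.0, -0.4]
width: 87.7
```

Emit:
carry_out([
  [[0,0,-10],[1.8,2.1,0],1],
  [[0,0,-20],[3.5,4.2,0],1],
  [[0,0,-30],[5.3,6.3,0],1],
  [[0,0,-40],[7.0,8.35,0],1],
  [[0,0,-40],[7.0,8.35,0],1],
])

```text
t: 2.85
tcp_pos: [537.0, 362.5, 233.5]
eef_rot: [0.013, -3.141, -0.002]
contact_force: [-0.4, 0.2, -0.4]
width: 87.9
```

```bash
cat >> h.py <<'E'
def go(x,y,z,yaw=None):
    """shift (cm) and turn (deg) in tool axes to world TCP target; yaw = world yaw of tool -x axis"""
    o=telemetry.get_obs(); M=R.from_rotvec(o['eef_rot'])
    s=M.inv().apply(np.array([x,y,z])-o['tcp_pos'])/10
    t=np.zeros(3)
    if yaw is not None:
        a=np.radians(yaw); T=R.from_matrix(np.array([[-np.cos(a),-np.sin(a),0],[-np.sin(a),np.cos(a),0],[0,0,-1]]).T)
        t=np.degrees((M.inv()*T).as_rotvec())
    print('t',round(o['t'],2),'tcp',o['tcp_pos'].round(1),'w',round(o['width'],1),'F',o['contact_force'].round(1),'-> turn',t.round(1),'shift',s.round(2))
E
python3 - <<'E'
from h import *
go(538.5,360.3,105,0)
E
```

```text
t 2.85 tcp [537.  362.5 233.5] w 87.9 F [-0.4  0.2 -0.4] -> turn [ 0.1 -0.   0.5] shift [-0.16 -0.24 12.85]
```

Emit:
carry_out([
  [[0,0,0.5],[-0.15,-0.2,5],1],
  [[0,0,0.5],[-0.15,-0.2,10],1],
  [[0,0,0.5],[-0.15,-0.2,12.8],1],
  [[0,0,0.5],[-0.15,-0.2,12.8],1],
  [[0,0,0.5],[-0.15,-0.2,12.8],0.4],
], squeeze=20)

```text
t: 3.48
tcp_pos: [539.3, 360.6, 107.0]
eef_rot: [0.004, 3.141, 0.003]
contact_force: [0.2, 0.4, 0.8]
width: 81.1
```

Emit:
carry_out([
  [[0,0,0],[0,0,0],0],
  [[0,0,0],[0,0,0],0],
  [[0,0,0],[0,0,0],0],
  [[0,0,0],[0,0,0],0],
  [[0,0,0],[0,0,0],0],
])

```text
t: 4.1
tcp_pos: [539.4, 360.1, 106.9]
eef_rot: [0.005, 3.141, 0.002]
contact_force: [1.0, -1.1, 0.3]
width: 43.7
```

```bash
python3 - <<'E'
from h import *
go(645,312,150,0)
E
```

```text
t 4.1 tcp [539.4 360.1 106.9] w 43.7 F [ 1.  -1.1  0.3] -> turn [ 0.1  0.1 -0.2] shift [-10.58  -4.77  -4.3 ]
```

Emit:
carry_out([
  [[0,0,0],[0,0,-4],0],
  [[0,0,0],[-2,-1,-5],0],
  [[0,0,0],[-6,-3,-5],0],
  [[0,0,0],[-10.5,-4.8,-5],0],
  [[0,0,0],[-10.5,-4.8,-5],0],
])

```text
t: 4.72
tcp_pos: [647.7, 307.4, 155.3]
eef_rot: [0.014, 3.14, -0.002]
contact_force: [0.3, -0.5, -4.0]
width: 43.9
```

```bash
python3 - <<'E'
from h import *
go(645,312,79,0)
E
```

```text
t 4.72 tcp [647.7 307.4 155.3] w 43.9 F [ 0.3 -0.5 -4. ] -> turn [-0.1  0.1 -0.5] shift [0.29 0.46 7.63]
```

Emit:
carry_out([
  [[0,0,0],[0.3,0.4,3],0],
  [[0,0,0],[0.3,0.4,6],0],
  [[0,0,0],[0.3,0.4,7.4],0],
  [[0,0,0],[0.3,0.4,7.7],0],
  [[0,0,0],[0.3,0.4,7.7],0],
])

```text
t: 5.35
tcp_pos: [644.9, 311.9, 78.8]
eef_rot: [0.014, 3.14, -0.001]
contact_force: [0.4, 1.0, -2.8]
width: 43.8
```

```bash
python3 - <<'E'
from h import *
go(645,312,78,0)
E
```

```text
t 5.35 tcp [644.9 311.9  78.8] w 43.8 F [ 0.4  1.  -2.8] -> turn [-0.   0.1 -0.5] shift [-0.01  0.01  0.08]
```

Emit:
carry_out([
  [[0,0,0],[0,0,0.15],0],
  [[0,0,0],[0,0,0.2],0],
  [[0,0,0],[0,0,0.2],0.8],
  [[0,0,0],[0,0,0.2],0.8],
  [[0,0,0],[0,0,0.2],0.8],
])

```text
t: 5.98
tcp_pos: [645.0, 312.0, 77.0]
eef_rot: [0.014, 3.139, -0.001]
contact_force: [0.1, -0.3, 0.1]
width: 68.8
```

Emit:
carry_out([
  [[0,0,0],[0,0,0],0.8],
  [[0,0,0],[0,0,-4],0.8],
  [[0,0,0],[0,0,-9],0.8],
  [[0,0,0],[0,0,-14],0.34],
  [[0,0,0],[0,0,-19],0.34],
])

```text
t: 6.6
tcp_pos: [644.4, 311.9, 268.7]
eef_rot: [0.014, 3.139, -0.0]
contact_force: [0.7, 0.9, -0.0]
width: 53.7
```

```bash
python3 - <<'E'
from h import *
for c in ("scene","side"):
    p,d=imaging.snapshot(c); W=cloud(c,d)
    X=W.reshape(-1,3); 
    def near(x,y,r,lo,hi): return trim(X[(np.hypot(X[:,0]-x,X[:,1]-y)<r)&(X[:,2]>lo)&(X[:,2]<hi)])
    Q=near(645,312,40,108,125); print(c,'weight top',len(Q),*rect(Q),Q[:,2].mean().round(1))
    Q=near(508,368,115,72,90); print('pan',*rect(Q))
    Q=near(470,0,50,100,122); print('handle',*rect(Q))
    Q=near(470,0,128,3,30); print('tray',*rect(Q))
    # dryer: walls tops, points 146..152 and post
    S=X[(X[:,1]<-220)&(X[:,0]<720)&(X[:,2]>145)&(X[:,2]<151)]; print('walls',*rect(trim(S)))
    S=X[(X[:,1]<-220)&(X[:,0]<720)&(X[:,2]>195)&(X[:,2]<208)]; print('post',len(S),*rect(trim(S)) if len(S) else '')
    cv2.imwrite(f'pics/{c}2.png',p)
    if c=="side":
        H=np.zeros((500,800,3),np.uint8); ok=np.isfinite(X[:,2])&(X[:,2]>3)
        for a in (X[ok],): 
            i=((a[:,1]+520)*2).astype(int);j=((a[:,0]-340)*1.6).astype(int); g=(i>=0)&(i<500)&(j>=0)&(j<800)
            H[i[g],j[g]]=cv2.applyColorMap(np.clip(a[g][:,2],0,220).astype(np.uint8).reshape(-1,1),cv2.COLORMAP_JET)[:,0]
        cv2.imwrite('pics/top.png',H)
go(471,0,300,-1.8)
E
```

```text
scene weight top 447 [645.5 314.2] [43.4 42.4] -73.0 114.8
pan [508.5 368.4] [161.5 160.5] -88.5
handle [473.9  -1.8] [67.4 15. ] -1.3
tray [474.7 -22.5] [201.1 200.9] 87.7
walls [ -12.  -544.2] [1184.7  594.9] 0.4
post 712 [ -315.7 -1161.4] [2312.5  999. ] 62.9
side weight top 185 [643.9 313.7] [45.7 42.5] -50.6 113.3
pan [508.  369.4] [164.1 161.8] 1.3
handle [ 4.71e+02 -1.00e-01] [69.1 13.7] -0.4
tray [471.  -23.8] [206.7 200.6] 86.9
walls [ 504.7 -368.4] [253.3 250.8] 4.4
post 394 [  352.9 -1305.3] [1934.   556.7] -87.8
t 6.7 tcp [646.5 313.7 274.2] w 45.5 F [1.  0.3 0.1] -> turn [0.3 0.6 1.3] shift [ 17.24 -31.51  -2.92]
```

View pics/top.png

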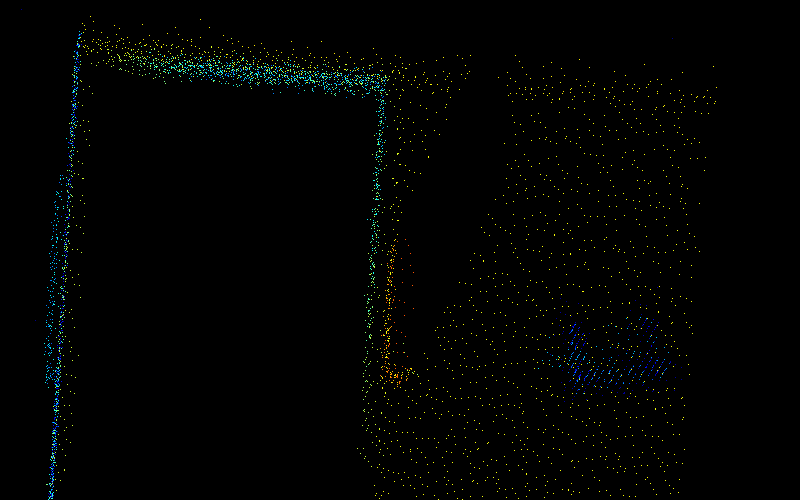

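Emit:
carry_out([
  [[0.3,0.6,1.3],[2.8,-5,0],0.34],
  [[0.3,0.6,1.3],[5.5,-10,0],0.34],
  [[0.3,0.6,1.3],[8.5,-15.5,0],0.34],
  [[0.3,0.6,1.3],[11.2,-20.7,0],0.34],
  [[0.3,0.6,1.3],[14,-26,0],0.34],
])

```text
t: 7.32
tcp_pos: [503.0, 53.1, 271.0]
eef_rot: [0.05, 3.141, -0.001]
contact_force: [0.9, -0.2, 0.9]
width: 29.8
```

```bash
python3 - <<'E'
from h import *
go(472,-0.5,98,-1.5)
E
```

```text
t 7.33 tcp [503.   53.1 271. ] w 29.8 F [ 0.9 -0.2  0.9] -> turn [-0.   0.  -0.3] shift [ 2.94 -5.45 17.3 ]
```

Emit:
carry_out([
  [[0,0,0],[2.9,-5.4,1],0.34],
  [[0,0,0],[2.9,-5.4,5],0.34],
  [[0,0,0],[2.9,-5.4,10],0.34],
  [[0,0,0],[2.9,-5.4,13],0.34],
  [[0,0,0],[2.9,-5.4,13],0.34],
])

```text
t: 7.95
tcp_pos: [470.6, -0.1, 139.0]
eef_rot: [-0.05, -3.137, 0.001]
contact_force: [-0.5, 0.6, 0.3]
width: 30.0
```

```bash
python3 - <<'E'
from h import *
p,d=imaging.snapshot("wrist"); W=cloud("wrist",d); X=W.reshape(-1,3)
print(imaging.landmark_of("wrist","tray_handle")[:1])
Q=X[(abs(X[:,0]-472)<45)&(abs(X[:,1])<12)&(X[:,2]>112)&(X[:,2]<123)]
if len(Q)>5: print(len(Q),*rect(trim(Q)))
Q=X[(abs(X[:,0]-472)<115)&(abs(X[:,1])<100)&(X[:,2]>3)&(X[:,2]<30)]; print(len(Q),*rect(trim(Q)))
cv2.imwrite('pics/w1.png',p)
go(472,-0.5,98,-1.5)
E
```

```text
[{'pixel': [273.5, 251.2], 'confidence': 0.95}]
2408 [471.6  -4.1] [64.6 11.5] -2.5
37259 [461.7   0. ] [209.2 200. ] 0.0
t 8.05 tcp [4.727e+02 2.000e-01 1.416e+02] w 30.0 F [0.2 0.2 0.3] -> turn [-0.   0.  -0.3] shift [ 0.07 -0.07  4.36]
```

View pics/w1.png

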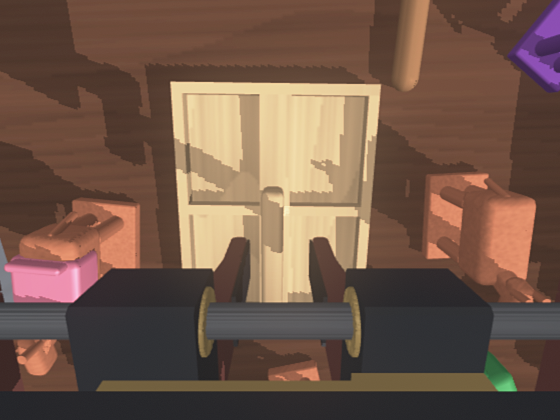

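Emit:
carry_out([
  [[0,0,0],[0,-0.1,3],0.34],
  [[0,0,0],[0,-0.1,4.3],0.34],
  [[0,0,0],[0,-0.1,4.3],0.34],
  [[0,0,0],[0,-0.1,4.3],0],
  [[0,0,0],[0,-0.1,4.3],0],
], squeeze=40)

```text
t: 8.68
tcp_pos: [473.3, -1.2, 99.5]
eef_rot: [0.05, 3.139, -0.001]
contact_force: [-0.1, -2.6, 1.3]
width: 13.4
```

Emit:
carry_out([
  [[0,0,0],[0,0,0],0],
  [[0,0,0],[0,0,0],0],
  [[0,0,0],[0,0,-2],0],
  [[0,0,0],[0,0,-5],0],
  [[0,0,0],[0,0,-9],0],
])

```text
t: 9.3
tcp_pos: [472.2, -1.0, 189.6]
eef_rot: [-0.05, -3.141, 0.001]
contact_force: [0.4, 0.0, -2.8]
width: 11.9
```

```bash
python3 - <<'E'
from h import *
go(508.5,368.5,300,1.3)
E
```

```text
t 9.3 tcp [472.2  -1.  189.6] w 11.9 F [ 0.4  0.  -2.8] -> turn [-0.  -0.  -3.1] shift [ -2.46  37.04 -11.06]
```

Emit:
carry_out([
  [[0,0,0],[0,0,-4],0],
  [[0,0,0],[0,1,-8],0],
  [[0,0,-1],[-0.5,4,-11],0],
  [[0,0,-2],[-1,8.5,-11],0],
  [[0,0,-3],[-1.5,13.5,-11],0],
])

```text
t: 9.93
tcp_pos: [491.5, 134.2, 299.8]
eef_rot: [-0.031, 3.141, -0.001]
contact_force: [0.8, -0.2, -2.7]
width: 11.6
```

Emit:
carry_out([
  [[0,0,0],[-0.2,5.5,0],0],
  [[0,0,0],[-0.4,11,0],0],
  [[0,0,0],[-0.6,16,0],0],
  [[0,0,0],[-0.8,20.5,0],0],
  [[0,0,0],[-1,23,0],0],
])

```text
t: 10.55
tcp_pos: [495.7, 367.1, 298.9]
eef_rot: [0.035, -3.14, 0.0]
contact_force: [-0.4, -0.2, -2.6]
width: 11.9
```

```bash
python3 - <<'E'
from h import *
go(508.5,368.8,185,1.3)
E
```

```text
t 10.55 tcp [495.7 367.1 298.9] w 11.9 F [-0.4 -0.2 -2.6] -> turn [-0.  -0.1 -0. ] shift [-1.3   0.14 11.39]
```

Emit:
carry_out([
  [[0,0,0],[-1.3,0.1,4],0],
  [[0,0,0],[-1.3,0.1,8],0],
  [[0,0,0],[-1.3,0.1,11],0],
  [[0,0,0],[-1.3,0.1,12.2],0],
  [[0,0,0],[-1.3,0.1,12.6],0],
])

```text
t: 11.18
tcp_pos: [508.4, 368.4, 173.0]
eef_rot: [0.035, -3.14, 0.001]
contact_force: [-1.3, -1.0, 1.7]
width: 11.9
```

```bash
python3 - <<'E'
from h import *
go(508.5,368.8,173,1.3)
E
```

```text
t 11.18 tcp [508.4 368.4 173. ] w 11.9 F [-1.3 -1.   1.7] -> turn [-0.  -0.1 -0. ] shift [-0.01  0.04  0.  ]
```

Emit:
carry_out([
  [[0,0,0],[0,0,-0.25],0],
  [[0,0,0],[0,0,-0.25],0.36],
  [[0,0,0],[0,0,-0.25],0.36],
  [[0,0,0],[0,0,-0.25],0.36],
  [[0,0,0],[0,0,-0.25],0.36],
])

```text
t: 11.8
tcp_pos: [508.5, 368.5, 175.7]
eef_rot: [0.035, -3.14, 0.0]
contact_force: [0.1, 0.1, -0.7]
width: 32.0
```

Emit:
carry_out([
  [[0,0,0],[0,0,-3],0.36],
  [[0,0,0],[0,0,-7],0.36],
  [[0,0,0],[0,-4,-10],0.6],
  [[0,0,0],[0,-9,-10],0.6],
  [[0,0,0],[1,-14,-10],0.6],
])

```text
t: 12.42
tcp_pos: [502.2, 226.8, 275.9]
eef_rot: [0.035, -3.141, 0.0]
contact_force: [0.7, -0.9, 0.2]
width: 52.5
```

```bash
cat > look.py <<'E'
from h import *
# tray on pan via rim/divider tops + handle; plain burros by orange colour, plinth band on table or in tray
def colour(p): 
    h=cv2.cvtColor(p,cv2.COLOR_BGR2HSV); return (h[...,0]<14)&(h[...,1]>120)&(h[...,2]>90)
def burros(c,p,W):
    for x in imaging.regions_of(c,"burro1"):
        m=x['mask']
        if x['confidence']<.3 or colour(p)[m].mean()<.4: continue
        m=m&(W[...,0]>300); o=[]
        lo=50 
        for b in ((6,18),(50,82)):
            Q=trim(band(W,m,*b)); o.append((len(Q),*[np.array(v).tolist() for v in rect(Q)]) if len(Q)>30 else None)
        print(c,'burro',round(x['confidence'],2),np.round(x['bbox']),o)
def main(cx,cy,zt):
    for c in ("scene","side"):
        p,d=imaging.snapshot(c); W=cloud(c,d); X=W.reshape(-1,3)
        n=(np.hypot(X[:,0]-cx,X[:,1]-cy)<130)
        for nm,lo,hi,dx in (("rim",16,26,105),("handle",108,123,45)):
            Q=trim(X[n&(abs(X[:,0]-cx)<dx)&(X[:,2]>zt+lo)&(X[:,2]<zt+hi)&(abs(X[:,1]-cy)<(90 if nm=="rim" else 14))])
            if len(Q)>5: print(c,nm,len(Q),*rect(Q),'z',np.median(Q[:,2]).round(1))
        burros(c,p,W)
        cv2.imwrite(f'pics/{c}_l.png',p)
E
python3 -c "
from look import *
main(508,368,74.6)
go(486,153,220,0.5)"
```

```text
scene rim 3747 [508.3 369.9] [196.4 158.9] 1.2 z 97.0
scene handle 421 [508.7 370.6] [69.9 12.9] 0.8 z 192.1
scene burro 0.87 [196. 227.  39.  40.] [(335, [672.1, 15.5], [73.9, 52.0], 12.2), (407, [668.4, 16.0], [68.4, 35.7], 12.6)]
scene burro 0.69 [204. 198.  34.  37.] [(224, [651.8, -95.9], [74.0, 49.7], -7.3), (340, [648.3, -93.6], [70.9, 36.4], -7.3)]
scene burro 0.67 [273. 266.  40.  39.] [(387, [487.2, 153.1], [74.1, 48.2], -0.3), (478, [485.0, 152.3], [68.9, 35.9], -0.8)]
side rim 1976 [507.5 370.6] [199.4 158.9] 1.2 z 95.7
side handle 193 [506.1 371.2] [70.5 14.3] 1.3 z 190.5
side burro 0.89 [261. 183.  25.  46.] [(160, [647.8, -88.6], [76.3, 45.4], -0.3), (248, [645.2, -91.7], [71.1, 34.8], -8.2)]
side burro 0.74 [230. 202.  29.  42.] [(203, [668.4, 19.3], [74.6, 48.7], 11.4), (285, [669.4, 20.1], [73.4, 34.2], 15.0)]
side burro 0.63 [250. 244.  32.  47.] [(290, [485.1, 152.5], [75.8, 49.5], 0.0), (421, [480.3, 153.9], [69.8, 37.4], 2.7)]
t 12.62 tcp [502.  227.6 276.1] w 52.8 F [0.6 1.3 0.9] -> turn [-0.  -0.   0.7] shift [ 1.75 -7.43  5.62]
```

```bash
python3 -c "
import cv2
p=cv2.imread('pics/scene_l.png')[140:330,170:410]; cv2.imwrite('pics/crop.png',cv2.resize(p,None,fx=3.2,fy=3.1,interpolation=cv2.INTER_CUBIC)[:600,:800])"
```

```text
(no output)
```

View pics/crop.png

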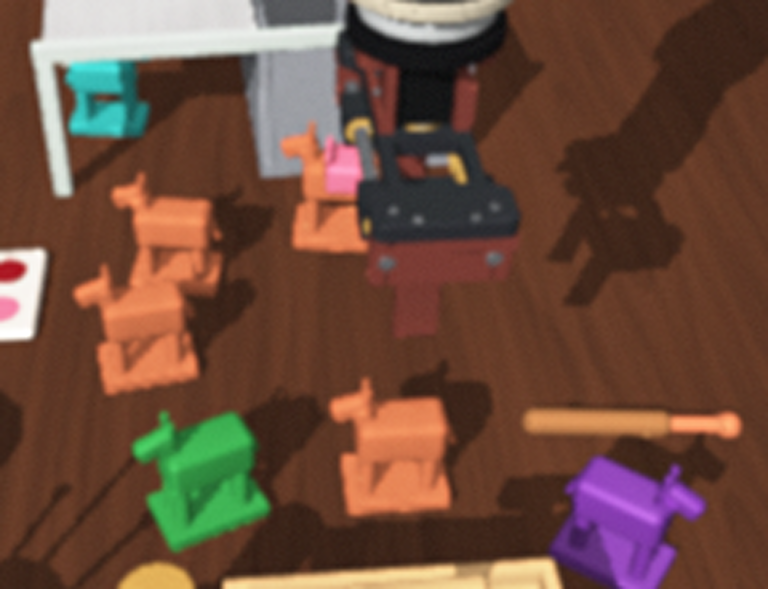

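Emit:
carry_out([
  [[0,0,0.7],[1.6,-7.5,4],0.75],
  [[0,0,0.7],[1.6,-7.5,8],0.75],
  [[0,0,0.7],[1.6,-7.5,13],0.75],
  [[0,0,0.7],[1.6,-7.5,13],0.75],
  [[0,0,0.7],[1.6,-7.5,13],0.75],
], squeeze=15)

```text
t: 13.25
tcp_pos: [488.3, 154.3, 147.6]
eef_rot: [-0.017, 3.141, 0.002]
contact_force: [-0.3, 1.1, 0.3]
width: 65.8
```

```bash
python3 -c "
from look import *
go(486,153,58,0)"
```

```text
t 13.25 tcp [488.3 154.3 147.6] w 65.8 F [-0.3  1.1  0.3] -> turn [0.1 0.  0.6] shift [ 0.23 -0.14  8.96]
```

Emit:
carry_out([
  [[0,0,0.6],[0.2,-0.1,5],0.75],
  [[0,0,0.6],[0.2,-0.1,8.9],0.75],
  [[0,0,0.6],[0.2,-0.1,8.9],0.75],
  [[0,0,0.6],[0.2,-0.1,8.9],0],
  [[0,0,0.6],[0.2,-0.1,8.9],0],
])

```text
t: 13.88
tcp_pos: [487.9, 154.1, 60.8]
eef_rot: [-0.0, 3.138, 0.003]
contact_force: [-1.3, 0.6, -0.1]
width: 49.4
```

Emit:
carry_out([
  [[0,0,0],[0,0,0],0],
  [[0,0,0],[0,0,0],0],
  [[0,0,0],[0,0,0],0],
  [[0,0,0],[0,0,-4],0],
  [[0,0,0],[0,0,-10],0],
])

```text
t: 14.5
tcp_pos: [486.2, 153.5, 160.6]
eef_rot: [0.001, -3.142, -0.002]
contact_force: [1.7, 0.2, -0.9]
width: 33.9
```

```bash
python3 -c "
from look import *
import numpy as np
a=np.radians(1.2)
for sx,sy in((-1,1),(-1,-1),(1,1),(1,-1)):
    x,y=sx*49,sy*41; print(sx,sy,508+x*np.cos(a)-y*np.sin(a),370.3+x*np.sin(a)+y*np.cos(a))
go(458,328.5,260,1.2)"
```

```text
-1 1 458.15210729451496 410.2648294481842
-1 -1 459.86938572495023 328.2828134032469
1 1 556.1306142750498 412.3171865967531
1 -1 557.847892705485 330.33517055181585
t 14.5 tcp [486.2 153.5 160.6] w 33.9 F [ 1.7  0.2 -0.9] -> turn [ 0.1 -0.  -1.2] shift [ 2.81 17.52 -9.91]
```

Emit:
carry_out([
  [[0,0,0],[0.5,1,-4],0],
  [[0,0,-1.2],[1.3,5,-6],0],
  [[0,0,-1.2],[2,10,-6],0],
  [[0,0,-1.2],[2.7,15,-6],0],
  [[0,0,-1.2],[2.7,17.5,-6],0],
])

```text
t: 15.12
tcp_pos: [457.6, 331.3, 221.1]
eef_rot: [0.039, -3.141, -0.004]
contact_force: [0.2, -0.6, -0.9]
width: 34.0
```

```bash
python3 -c "
from look import *
go(459.5,328.3,146,1.2)"
```

```text
t 15.12 tcp [457.6 331.3 221.1] w 34.0 F [ 0.2 -0.6 -0.9] -> turn [ 0.2 -0.   0.2] shift [-0.19 -0.33  7.51]
```

Emit:
carry_out([
  [[0,0,0.2],[-0.2,-0.2,0],0],
  [[0,0,0.2],[-0.2,-0.3,3],0],
  [[0,0,0.2],[-0.2,-0.3,5.5],0],
  [[0,0,0.2],[-0.2,-0.3,6.8],0],
  [[0,0,0.2],[-0.2,-0.3,7.5],0],
])

```text
t: 15.75
tcp_pos: [459.9, 327.7, 145.7]
eef_rot: [0.031, -3.141, -0.004]
contact_force: [0.0, -0.3, -1.3]
width: 33.7
```

```bash
python3 -c "
from look import *
go(459.5,328.3,141,1.2)"
```

```text
t 15.75 tcp [459.9 327.7 145.7] w 33.7 F [ 0.  -0.3 -1.3] -> turn [ 0.1 -0.  -0.1] shift [0.04 0.06 0.48]
```

Emit:
carry_out([
  [[0,0,0],[0,0.05,0.3],0],
  [[0,0,0],[0,0.05,0.5],0],
  [[0,0,0],[0,0.05,0.5],0],
  [[0,0,0],[0,0.05,0.5],0.56],
  [[0,0,0],[0,0.05,0.5],0.56],
])

```text
t: 16.38
tcp_pos: [460.0, 328.5, 141.0]
eef_rot: [0.032, -3.141, -0.004]
contact_force: [0.4, -0.1, -0.8]
width: 48.3
```

Emit:
carry_out([
  [[0,0,0],[0,0,0],0.56],
  [[0,0,0],[0,0,0],0.56],
  [[0,0,0],[0,0,-4],0.56],
  [[0,0,0],[0,0,-10],0.56],
  [[0,0,0],[0,0,-14],0.75],
])

```text
t: 17.0
tcp_pos: [460.3, 328.6, 283.7]
eef_rot: [-0.032, 3.14, 0.006]
contact_force: [0.3, -0.1, -0.3]
width: 55.8
```

```bash
python3 -c "
from look import *
go(671,16.5,280,12.3)"
```

```text
t 17.0 tcp [460.3 328.6 283.7] w 55.8 F [ 0.3 -0.1 -0.3] -> turn [  0.2   0.1 -11.1] shift [-20.43 -31.64   0.27]
```

Emit:
carry_out([
  [[0,0,-2],[-3.2,-5,0],0.75],
  [[0,0,-4],[-6.4,-10,0],0.75],
  [[0,0,-6],[-9.6,-15,0],0.75],
  [[0,0,-8],[-12.8,-20,0],0.75],
  [[0,0,-11],[-16,-25,0],0.75],
])

```text
t: 17.62
tcp_pos: [626.2, 80.3, 283.1]
eef_rot: [-0.335, 3.121, 0.006]
contact_force: [0.5, 0.4, -0.3]
width: 65.4
```

```bash
python3 -c "
from look import *
main(508,370,73)
go(670,17,150,12.4)"
```

```text
scene rim 4006 [508.4 369.7] [196.3 158.8] 1.1 z 94.9
scene handle 413 [509.1 370.8] [69.  12.9] 0.7 z 190.3
scene burro 0.87 [195. 226.  37.  42.] [(334, [671.9, 16.3], [73.7, 49.8], 11.6), (404, [668.3, 17.1], [67.8, 35.4], 18.1)]
scene burro 0.8 [204. 196.  31.  40.] [(196, [649.2, -96.4], [72.0, 49.4], -15.0), (311, [652.0, -93.1], [63.8, 32.6], -7.2)]
scene burro 0.68 [300. 306.  48.  49.] [None, None]
side rim 2121 [507.3 370.4] [200.8 159.4] 1.1 z 93.5
side handle 189 [505.4 371.5] [70.7 13.3] -0.1 z 188.5
side burro 0.95 [199. 252.  39.  52.] [None, None]
side burro 0.86 [230. 200.  30.  42.] [(200, [669.5, 18.0], [73.9, 47.8], 12.7), (276, [666.3, 20.7], [66.8, 33.0], 14.0)]
side burro 0.6 [259. 185.  30.  42.] [(167, [650.3, -93.2], [76.3, 49.0], -6.7), (262, [649.1, -89.9], [71.9, 37.0], 1.9)]
t 17.82 tcp [625.5  80.8 282.2] w 65.9 F [-0.7  1.2 -0.8] -> turn [ 0.2  0.1 -0.4] shift [-3.01 -7.22 13.2 ]
```

View pics/scene_l.png

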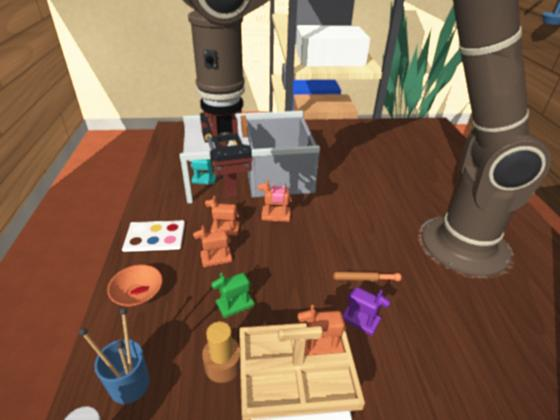

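Emit:
carry_out([
  [[0,0,-0.4],[-3,-7.2,0],0.75],
  [[0,0,-0.4],[-3,-7.2,5],0.75],
  [[0,0,-0.4],[-3,-7.2,10],0.75],
  [[0,0,-0.4],[-3,-7.2,13],0.75],
  [[0,0,-0.4],[-3,-7.2,13],0.75],
])

```text
t: 18.45
tcp_pos: [667.9, 19.1, 149.8]
eef_rot: [0.343, -3.119, -0.009]
contact_force: [0.4, -0.5, 0.6]
width: 65.8
```

```bash
python3 -c "
from look import *
go(670.3,17.3,58,12.4)"
```

```text
t 18.45 tcp [667.9  19.1 149.8] w 65.8 F [ 0.4 -0.5  0.6] -> turn [ 0.3 -0.2  0.1] shift [-0.23 -0.28  9.18]
```

Emit:
carry_out([
  [[0.3,-0.2,0],[-0.25,-0.25,5],0.75],
  [[0.3,-0.2,0],[-0.25,-0.25,9.1],0.75],
  [[0.3,-0.2,0],[-0.25,-0.25,9.1],0.75],
  [[0.3,-0.2,0],[-0.25,-0.25,9.1],0],
  [[0.3,-0.2,0],[-0.25,-0.25,9.1],0],
])

```text
t: 19.08
tcp_pos: [672.1, 18.1, 61.7]
eef_rot: [-0.343, 3.119, 0.001]
contact_force: [0.2, 0.1, 0.2]
width: 49.3
```

Emit:
carry_out([
  [[0,0,0],[0,0,0],0],
  [[0,0,0],[0,0,0],0],
  [[0,0,0],[0,0,0],0],
  [[0,0,0],[0,0,-5],0],
  [[0,0,0],[0,0,-11],0],
])

```text
t: 19.7
tcp_pos: [670.4, 17.9, 171.4]
eef_rot: [-0.343, 3.122, 0.002]
contact_force: [1.9, -0.6, -0.0]
width: 33.9
```

```bash
python3 -c "
from look import *
go(558,330.3,260,1.2)"
```

```text
t 19.7 tcp [670.4  17.9 171.4] w 33.9 F [ 1.9 -0.6 -0. ] -> turn [ 0.1  0.  11.4] shift [ 4.18 32.95 -8.82]
```

Emit:
carry_out([
  [[0,0,1],[0,2,-4.5],0],
  [[0,0,4],[1,7,-8],0],
  [[0,0,7],[1.5,13,-8],0],
  [[0,0,9],[2,19,-8],0],
  [[0,0,11.4],[2.8,25,-8],0],
])

```text
t: 20.32
tcp_pos: [587.8, 257.3, 251.7]
eef_rot: [-0.029, 3.141, 0.002]
contact_force: [0.5, 0.3, -1.6]
width: 33.9
```

```bash
python3 -c "
from look import *
go(557.5,330.2,220,1.2)"
```

```text
t 20.32 tcp [587.8 257.3 251.7] w 33.9 F [ 0.5  0.3 -1.6] -> turn [ 0.1  0.  -0.1] shift [2.9  7.34 3.18]
```

Emit:
carry_out([
  [[0,0,0],[1.5,3.7,0],0],
  [[0,0,0],[2.9,7.2,1],0],
  [[0,0,0],[2.9,7.2,4],0],
  [[0,0,0],[2.9,7.2,6],0],
  [[0,0,0],[2.9,7.2,6],0],
])

```text
t: 20.95
tcp_pos: [557.0, 327.4, 189.8]
eef_rot: [0.027, -3.139, 0.001]
contact_force: [0.0, -0.3, -0.6]
width: 33.8
```

```bash
python3 -c "
from look import *
go(557.5,330.2,144,1.2)"
```

```text
t 20.95 tcp [557.  327.4 189.8] w 33.8 F [ 0.  -0.3 -0.6] -> turn [-0.1 -0.2 -0.2] shift [-0.07  0.28  4.58]
```

Emit:
carry_out([
  [[0,0,0],[-0.1,0.3,1],0],
  [[0,0,0],[-0.1,0.3,3],0],
  [[0,0,0],[-0.1,0.3,4.3],0],
  [[0,0,0],[-0.1,0.3,5],0],
  [[0,0,0],[-0.1,0.3,5],0],
])

```text
t: 21.58
tcp_pos: [557.6, 330.2, 139.5]
eef_rot: [0.027, -3.138, 0.002]
contact_force: [-0.9, -1.2, 1.6]
width: 33.7
```

Emit:
carry_out([
  [[0,0,0],[0,0,0],0],
  [[0,0,0],[0,0,0],0.56],
  [[0,0,0],[0,0,0],0.56],
  [[0,0,0],[0,0,0],0.56],
  [[0,0,0],[0,0,0],0.56],
])

```text
t: 22.2
tcp_pos: [557.7, 330.2, 139.5]
eef_rot: [0.027, -3.138, 0.002]
contact_force: [0.1, -0.4, 0.0]
width: 49.0
```

Emit:
carry_out([
  [[0,0,0],[0,0,-3],0.56],
  [[0,0,0],[0,0,-8],0.56],
  [[0,0,0],[0,0,-13],0.75],
  [[0,0,0],[-1.5,-5,-14],0.75],
  [[0,0,0],[-3,-11,-14],0.75],
])

```text
t: 22.82
tcp_pos: [590.4, 221.5, 281.2]
eef_rot: [0.032, -3.141, -0.0]
contact_force: [0.8, 0.1, -0.5]
width: 65.5
```

```bash
python3 -c "
from look import *
main(508,370,71)
go(650,-94.5,280,-8)"
```

```text
scene rim 4421 [508.3 370. ] [196.6 159.1] 1.0 z 92.9
scene handle 413 [509.1 370.8] [68.9 13.2] 1.1 z 188.4
scene burro 0.95 [204. 199.  34.  34.] [(178, [651.8, -93.1], [72.8, 46.2], -8.0), (129, [670.4, -93.3], [33.8, 26.8], -85.7)]
scene burro 0.92 [298. 308.  50.  50.] [None, None]
scene burro 0.88 [242. 310.  49.  51.] [None, None]
side rim 2274 [508.2 370.7] [200.9 159.5] 1.4 z 91.6
side handle 191 [506.9 371.3] [71.2 13.4] 0.8 z 186.7
side burro 0.93 [262. 187.  24.  38.] [(164, [646.9, -91.1], [75.5, 44.9], -3.3), (253, [646.4, -92.7], [68.7, 35.6], -8.4)]
side burro 0.89 [171. 236.  33.  56.] [None, None]
side burro 0.87 [200. 253.  41.  52.] [None, None]
t 23.02 tcp [590.6 219.2 279.6] w 65.9 F [ 0.  -0.1 -1. ] -> turn [-0.1 -0.2  8.8] shift [-5.500e+00 -3.145e+01 -1.000e-02]
```

Emit:
carry_out([
  [[0,0,2],[-1,-6,0],0.75],
  [[0,0,4],[-2,-12,0],0.75],
  [[0,0,6],[-3.3,-18,0],0.75],
  [[0,0,8],[-4.4,-24,0],0.75],
  [[0,0,8.8],[-5.5,-30,0],0.75],
])

```text
t: 23.65
tcp_pos: [650.3, -79.5, 280.0]
eef_rot: [-0.215, -3.131, 0.001]
contact_force: [1.2, -0.5, -0.2]
width: 65.8
```

```bash
python3 -c "
from look import *
go(650,-93.3,150,-8)"
```

```text
t 23.65 tcp [650.3 -79.5 280. ] w 65.8 F [ 1.2 -0.5 -0.2] -> turn [-0.1 -0.2  0.1] shift [-0.19 -1.36 13.  ]
```

Emit:
carry_out([
  [[0,0,0],[-0.2,-1.35,3],0.75],
  [[0,0,0],[-0.2,-1.35,8],0.75],
  [[0,0,0],[-0.2,-1.35,13],0.75],
  [[0,0,0],[-0.2,-1.35,13],0.75],
  [[0,0,0],[-0.2,-1.35,13],0.75],
])

```text
t: 24.28
tcp_pos: [651.3, -91.9, 151.8]
eef_rot: [-0.213, -3.133, 0.0]
contact_force: [-0.7, -0.5, 0.2]
width: 65.7
```

```bash
python3 -c "
from look import *
p,d=imaging.snapshot('scene');burros('scene',p,cloud('scene',d))
go(650,-93.3,58,-8)"
```

```text
scene burro 0.96 [298. 307.  48.  49.] [None, None]
scene burro 0.65 [243. 308.  48.  52.] [None, None]
t 24.38 tcp [651.7 -92.5 152.7] w 66.1 F [-0.5 -0.4  0.7] -> turn [-0.   0.1  0.2] shift [ 0.17 -0.09  9.47]
```

Emit:
carry_out([
  [[0,0,0.2],[0.15,-0.1,5],0.75],
  [[0,0,0.2],[0.15,-0.1,9.4],0.75],
  [[0,0,0.2],[0.15,-0.1,9.4],0.75],
  [[0,0,0.2],[0.15,-0.1,9.4],0],
  [[0,0,0.2],[0.15,-0.1,9.4],0],
])

```text
t: 25.0
tcp_pos: [651.9, -93.4, 61.5]
eef_rot: [0.22, 3.129, -0.001]
contact_force: [0.5, 0.2, 0.1]
width: 49.1
```

Emit:
carry_out([
  [[0,0,0],[0,0,0],0],
  [[0,0,0],[0,0,0],0],
  [[0,0,0],[0,0,0],0],
  [[0,0,0],[0,0,-5],0],
  [[0,0,0],[0,0,-11],0],
])

```text
t: 25.62
tcp_pos: [650.2, -93.1, 171.3]
eef_rot: [0.22, 3.132, -0.0]
contact_force: [-0.1, -0.1, -0.3]
width: 34.2
```

```bash
python3 -c "
from look import *
go(556,412.3,285,1.2)"
```

```text
t 25.62 tcp [650.2 -93.1 171.3] w 34.2 F [-0.1 -0.1 -0.3] -> turn [-0.   0.1 -9.2] shift [ 16.36  48.73 -11.41]
```

Emit:
carry_out([
  [[0,0,0],[1,2,-5],0],
  [[0,0,-2],[3.5,6.5,-8.5],0],
  [[0,0,-4],[6.5,11.5,-11],0],
  [[0,0,-6],[9.3,16.8,-11.4],0],
  [[0,0,-9],[12,22,-11.4],0],
])

```text
t: 26.25
tcp_pos: [561.0, 143.5, 285.9]
eef_rot: [-0.029, 3.138, -0.0]
contact_force: [0.2, -0.2, -0.9]
width: 34.2
```

```bash
python3 -c "
from look import *
go(458.2,410.3,285,1.2)"
```

```text
t 26.25 tcp [561.  143.5 285.9] w 34.2 F [ 0.2 -0.2 -0.9] -> turn [-0.   0.2 -0.1] shift [ 9.78 26.87  0.06]
```

Emit:
carry_out([
  [[0,0,0],[2.1,5.8,0],0],
  [[0,0,0],[4.2,11.6,0],0],
  [[0,0,0],[6.3,17.4,0],0],
  [[0,0,0],[8.4,23,0],0],
  [[0,0,0],[9.8,26.8,0],0],
])

```text
t: 26.88
tcp_pos: [455.8, 412.4, 285.6]
eef_rot: [-0.034, 3.139, 0.001]
contact_force: [0.4, -0.6, -0.1]
width: 34.2
```

```bash
python3 -c "
from look import *
go(458.2,410.3,190,1.2)"
```

```text
t 26.88 tcp [455.8 412.4 285.6] w 34.2 F [ 0.4 -0.6 -0.1] -> turn [0.  0.1 0. ] shift [-0.22 -0.22  9.56]
```

Emit:
carry_out([
  [[0,0,0],[-0.2,-0.2,2],0],
  [[0,0,0],[-0.2,-0.2,6],0],
  [[0,0,0],[-0.2,-0.2,10],0],
  [[0,0,0],[-0.2,-0.2,11],0],
  [[0,0,0],[-0.2,-0.2,11],0],
])

```text
t: 27.5
tcp_pos: [458.0, 410.6, 175.8]
eef_rot: [-0.034, 3.14, 0.001]
contact_force: [-0.3, -0.3, 0.4]
width: 33.9
```

```bash
python3 -c "
from look import *
go(458.2,410.3,138,1.2)"
```

```text
t 27.5 tcp [458.  410.6 175.8] w 33.9 F [-0.3 -0.3  0.4] -> turn [0.  0.1 0. ] shift [-0.01 -0.03  3.78]
```

Emit:
carry_out([
  [[0,0,0],[0,0,1.5],0],
  [[0,0,0],[0,0,2.8],0],
  [[0,0,0],[0,0,3.5],0],
  [[0,0,0],[0,0,3.8],0],
  [[0,0,0],[0,0,3.8],0],
])

```text
t: 28.12
tcp_pos: [458.1, 410.6, 137.9]
eef_rot: [-0.034, 3.14, 0.0]
contact_force: [-1.0, -1.4, 1.6]
width: 33.5
```

Emit:
carry_out([
  [[0,0,0],[0,0,0],0],
  [[0,0,0],[0,0,0],0.56],
  [[0,0,0],[0,0,0],0.56],
  [[0,0,0],[0,0,0],0.56],
  [[0,0,0],[0,0,0],0.56],
])

```text
t: 28.75
tcp_pos: [458.1, 410.6, 137.9]
eef_rot: [-0.034, 3.14, 0.0]
contact_force: [0.4, 0.0, 0.0]
width: 49.6
```

Emit:
carry_out([
  [[0,0,0],[0,0,-3],0.56],
  [[0,0,0],[0,0,-8],0.5],
  [[0,0,0],[0,0,-13],0.34],
  [[0,0,0],[2,-5,-15],0.34],
  [[0,0,0],[3,-10,-15],0.34],
])

```text
t: 29.38
tcp_pos: [429.5, 310.1, 289.6]
eef_rot: [-0.037, 3.137, 0.004]
contact_force: [0.4, -0.4, -0.9]
width: 29.7
```

Emit:
carry_out([
  [[0,0,0],[1,-5,0],0.34],
  [[0,0,0],[2,-10,0],0.34],
  [[0,0,0],[3,-15,0],0.34],
  [[0,0,0],[3,-15,0],0.34],
  [[0,0,0],[3,-15,0],0.34],
])

```text
t: 30.0
tcp_pos: [403.2, 160.1, 289.5]
eef_rot: [-0.037, 3.136, 0.004]
contact_force: [-0.3, 0.6, 0.2]
width: 29.8
```

```bash
python3 -c "
from look import *
main(508,370,69.5)
X=cloud('scene',imaging.snapshot('scene')[1]).reshape(-1,3)
Q=trim(X[(np.hypot(X[:,0]-645,X[:,1]-312)<40)&(X[:,2]>108)&(X[:,2]<125)]); print('weight',rect(Q),Q[:,2].mean())
a=cv2.imread('pics/scene_l.png');b=cv2.imread('pics/side_l.png')
cv2.imwrite('pics/load.png',cv2.hconcat([cv2.resize(a[270:420,190:390],(400,300)),cv2.resize(b[220:370,110:310],(400,300))]))
go(508,370.5,240,1.2)"
```

```text
scene rim 4404 [508.3 370.2] [196.3 157.5] 1.1 z 91.0
scene handle 414 [508.8 370.4] [69.8 13.7] 0.1 z 186.8
scene burro 0.94 [239. 310.  52.  53.] [None, None]
scene burro 0.83 [303. 353.  51.  47.] [None, None]
scene burro 0.8 [298. 308.  51.  48.] [None, None]
side rim 2152 [507.2 371. ] [200.3 158.8] 1.5 z 89.8
side handle 187 [506.5 371. ] [70.3 13.2] 1.1 z 185.1
side burro 0.97 [202. 257.  36.  47.] [None, None]
side burro 0.92 [171. 238.  34.  53.] [None, None]
weight (array([645.7, 314.3]), array([42.8, 42.7]), -49.2) 114.77525855351102
t 30.25 tcp [403.  160.5 288.9] w 29.8 F [0.8 0.9 0.6] -> turn [0.2 0.2 0.3] shift [-11.01  20.71   4.99]
```

View pics/load.png

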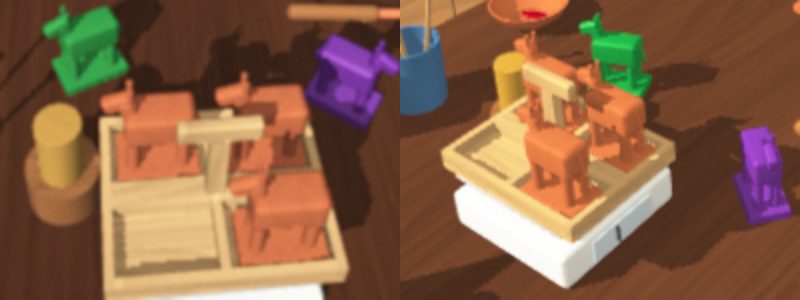

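Emit:
carry_out([
  [[0.2,0.2,0.3],[-2.5,5,0],0.34],
  [[0.2,0.2,0.3],[-5,10,0],0.34],
  [[0.2,0.2,0.3],[-8,15,0],0.34],
  [[0.2,0.2,0.3],[-11,20.7,0],0.34],
  [[0.2,0.2,0.3],[-11,20.7,4],0.34],
])

```text
t: 30.88
tcp_pos: [508.7, 377.1, 250.7]
eef_rot: [-0.039, 3.139, 0.009]
contact_force: [0.3, -0.2, -0.7]
width: 29.6
```

```bash
python3 -c "
from look import *
p,d=imaging.snapshot('wrist'); X=cloud('wrist',d).reshape(-1,3)
Q=trim(X[(abs(X[:,0]-508)<45)&(abs(X[:,1]-370)<14)&(X[:,2]>178)&(X[:,2]<192)]); print(len(Q),rect(Q) if len(Q)>9 else '')
go(508,370.6,167.5,1.2)"
```

```text
1791 (array([504.9, 363.2]), array([69. , 11.8]), 1.2)
t 30.93 tcp [506.1 372.6 243.1] w 29.8 F [-1.1 -1.7 -4.7] -> turn [-0.1 -0.3  0.2] shift [-0.22 -0.18  7.56]
```

Emit:
carry_out([
  [[0,-0.3,0.2],[-0.2,-0.2,0],0.34],
  [[0,-0.3,0.2],[-0.2,-0.2,0.5],0.34],
  [[0,-0.3,0.2],[-0.2,-0.2,3],0.34],
  [[0,-0.3,0.2],[-0.2,-0.2,6],0.34],
  [[0,-0.3,0.2],[-0.2,-0.2,7.5],0.34],
], squeeze=60)

```text
t: 31.55
tcp_pos: [508.0, 369.6, 168.1]
eef_rot: [-0.031, 3.141, -0.004]
contact_force: [0.2, 0.1, 0.1]
width: 30.0
```

Emit:
carry_out([
  [[0,0,0],[0,0,0],0.34],
  [[0,0,0],[0,0,0],0],
  [[0,0,0],[0,0,0],0],
  [[0,0,0],[0,0,0],0],
  [[0,0,0],[0,0,0],0],
])

```text
t: 32.17
tcp_pos: [508.4, 369.7, 168.6]
eef_rot: [-0.03, 3.14, -0.004]
contact_force: [2.2, -0.8, 0.4]
width: 11.6
```

```bash
python3 -c "
from look import *
go(508,370.6,300,1.2)"
```

```text
t 32.17 tcp [508.4 369.7 168.6] w 11.6 F [ 2.2 -0.8  0.4] -> turn [-0.1  0.1 -0.1] shift [  0.03   0.06 -13.15]
```

Emit:
carry_out([
  [[0,0,0],[0,0,-1],0],
  [[0,0,0],[0,0,-3],0],
  [[0,0,0],[0,0,-5.5],0],
  [[0,0,0],[0,0,-8],0],
  [[0,0,0],[0,0,-10.5],0],
])

```text
t: 32.8
tcp_pos: [507.8, 369.8, 275.2]
eef_rot: [-0.031, 3.141, -0.004]
contact_force: [-0.6, 0.4, -6.0]
width: 11.7
```

Emit:
carry_out([
  [[0,0,0],[0,-1,-2],0],
  [[0,0,4],[0,-4,-3],0],
  [[0,0,10],[0,-8,-3],0],
  [[0,0,16],[0,-12,-3],0],
  [[0,0,22],[0,-16,-3],0],
])

```text
t: 33.42
tcp_pos: [510.3, 207.9, 306.2]
eef_rot: [0.575, 3.088, -0.005]
contact_force: [0.6, 0.4, -6.0]
width: 11.7
```

```bash
python3 -c "
from look import *
for c in ('scene','side'):
    p,d=imaging.snapshot(c); X=cloud(c,d).reshape(-1,3)
    # plot height map for dryer, plus wall-inner faces
    D=X[(X[:,0]>350)&(X[:,0]<720)&(X[:,1]<-220)&(X[:,1]>-520)]
    o=np.array([485,-364]); a=np.radians(4.3); L=(D[:,:2]-o)@np.array([[np.cos(a),-np.sin(a)],[np.sin(a),np.cos(a)]])
    z=D[:,2]
    for nm,m,ax in (('far inner x',(z>40)&(z<130)&(abs(L[:,1])<80)&(L[:,0]>50)&(L[:,0]<130),0),('near outer x',(z>60)&(z<130)&(abs(L[:,1])<80)&(L[:,0]<-60),0),('-y inner',(z>40)&(z<130)&(abs(L[:,0])<60)&(L[:,1]<-70),1),('+y outer',(z>40)&(z<130)&(abs(L[:,0])<60)&(L[:,1]>70),1),('floor x',(z>10)&(z<20),0),('floor y',(z>10)&(z<20),1)):
        v=L[m][:,ax]; print(c,nm,m.sum(),np.percentile(v,[2,25,50,75,98]).round(1) if m.sum()>5 else '')
    P=D[(z>195)&(z<210)]; print('post',len(P),rect(trim(P)) if len(P)>9 else '')
    W=D[(z>145)&(z<151.5)]; print('walls',rect(trim(W)))
    cv2.imwrite(f'pics/{c}_c.png',p)
go(485,-364,305,-85.7)"
```

```text
scene far inner x 46 [ 97.8  98.   98.2  98.3 116.5]
scene near outer x 0 
scene -y inner 508 [-125.3 -122.  -120.2 -118.5 -115.3]
scene +y outer 88 [108.6 110.  111.1 112.2 114.9]
scene floor x 79 [-102.    98.   213.   225.6  235.9]
scene floor y 79 [-27.6   1.1  13.8  35.2 114. ]
post 70 (array([ 591. , -361.9]), array([66.2, 16. ]), -85.0)
walls (array([ 538.1, -365.4]), array([249.8,  81.7]), -89.5)
side far inner x 118 [82.7 85.1 86.  86.7 88.7]
side near outer x 389 [-115.5 -112.1 -107.4 -105.8 -104.2]
side -y inner 650 [-126.8 -122.4 -120.7 -118.5 -113.9]
side +y outer 966 [106.4 110.  111.7 113.3 116.9]
side floor x 227 [-107.8 -105.4  -60.5    5.6  228.4]
side floor y 227 [-110.6   13.1  108.1  111.3  115.6]
post 67 (array([ 587.8, -361.7]), array([66.9, 15.4]), -89.8)
walls (array([ 518.2, -368.3]), array([281.9, 254.4]), 3.9)
t 33.52 tcp [511.5 203.5 306.1] w 11.3 F [ 0.1  0.  -6.1] -> turn [-0.2  0.4 64.3] shift [-18.25 -53.79   0.5 ]
```

View pics/scene_c.png

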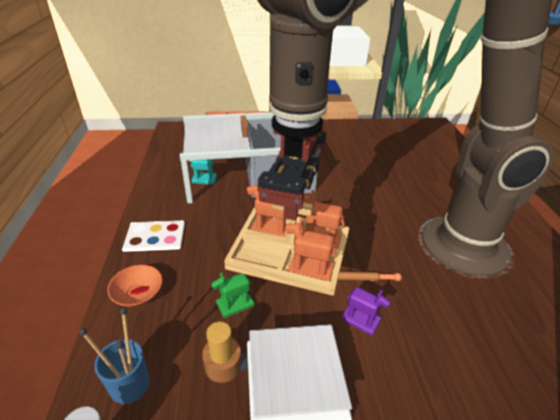

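```bash
python3 -c "
from look import *
for c in ('scene','side'):
    p,d=imaging.snapshot(c); X=cloud(c,d).reshape(-1,3)
    D=X[(X[:,0]>350)&(X[:,0]<720)&(X[:,1]<-220)&(X[:,1]>-520)]
    o=np.array([482,-371]); a=np.radians(4.5); M=np.array([[np.cos(a),-np.sin(a)],[np.sin(a),np.cos(a)]]); L=(D[:,:2]-o)@M
    z=D[:,2]
    def fit(nm,m,ax):
        if m.sum()<30: print(c,nm,m.sum()); return
        u,v=L[m][:,1-ax],L[m][:,ax]; A=np.c_[np.ones(m.sum()),u,z[m]-90]; w=np.ones(len(u),bool)
        for _ in range(5):
            k=np.linalg.lstsq(A[w],v[w],rcond=None)[0]; r=v-A@k; w=abs(r)<max(2,2*np.median(abs(r)))
        print(c,nm,w.sum(),'of',m.sum(),'offset',k[0].round(1),'slope deg',np.degrees(k[1]).round(1),'z-slope',k[2].round(3),'rms',r[w].std().round(1))
    fit('far inner',(z>40)&(z<140)&(abs(L[:,1])<95)&(L[:,0]>75)&(L[:,0]<97),0)
    fit('near outer',(z>30)&(z<140)&(abs(L[:,1])<105)&(L[:,0]<-92)&(L[:,0]>-112),0)
    fit('-y inner',(z>40)&(z<140)&(abs(L[:,0])<75)&(L[:,1]<-95)&(L[:,1]>-135),1)
    fit('+y outer',(z>30)&(z<140)&(abs(L[:,0])<80)&(L[:,1]>95)&(L[:,1]<135),1)
    G=D[(z>150)&(z<172)]; print('gate/rails',len(G),rect(trim(G)))
    for t in range(-80,200,40):
        s=(z>158)&(z<172)&(abs(L[:,0]-t)<10); 
        if s.sum()>10: print('  rails at',t,np.percentile(L[s][:,1],[1,99]).round(1))
"
```

```text
scene far inner 0
scene near outer 0
scene -y inner 525 of 618 offset -113.9 slope deg -0.4 z-slope -0.01 rms 1.9
scene +y outer 152 of 176 offset 116.5 slope deg 0.6 z-slope 0.028 rms 1.3
gate/rails 2274 (array([ 607.1, -361.8]), array([269.8, 226.2]), -89.7)
  rails at 40 [-131.3  126.1]
  rails at 80 [-132.3  126.2]
  rails at 120 [-127.8  125.2]
  rails at 160 [-127.9  126.5]
side far inner 190 of 218 offset 89.8 slope deg 0.6 z-slope -0.005 rms 1.0
side near outer 503 of 704 offset -102.6 slope deg 0.2 z-slope 0.001 rms 0.9
side -y inner 696 of 863 offset -113.4 slope deg -0.5 z-slope -0.007 rms 2.1
side +y outer 1287 of 1552 offset 118.5 slope deg -0.4 z-slope -0.001 rms 1.7
gate/rails 2029 (array([ 554.7, -366.4]), array([348.5, 265.7]), 4.5)
  rails at -80 [-125.7  128.8]
  rails at -40 [-127.1  128.6]
  rails at 0 [-133.6  128.6]
  rails at 40 [-132.8  130. ]
  rails at 80 [-128.9  129.5]
  rails at 120 [-129.  128.]
  rails at 160 [-126.2  127.7]
```

Emit:
carry_out([
  [[0,0,4],[-0.8,-3,0],0],
  [[0,0,10],[-2.5,-7,0],0],
  [[0,0,17],[-4.5,-12,0],0],
  [[0,0,24],[-6.3,-17,0],0],
  [[0,0,30],[-8,-22,0],0],
])

```text
t: 34.25
tcp_pos: [506.6, -25.8, 307.4]
eef_rot: [1.352, 2.834, -0.003]
contact_force: [0.9, -0.7, -6.4]
width: 11.7
```

```bash
python3 -c "
from look import *
go(480,-373.7,305,-85.5)"
```

```text
t 34.25 tcp [506.6 -25.8 307.4] w 11.7 F [ 0.9 -0.7 -6.4] -> turn [ 0.   0.1 34.5] shift [-25.37 -23.96   0.31]
```

Emit:
carry_out([
  [[0,0,6],[-4,-4,0],0],
  [[0,0,13],[-8.5,-8,0],0],
  [[0,0,20],[-12.8,-12,0],0],
  [[0,0,27],[-17,-16,0],0],
  [[0,0,34.5],[-21.2,-20,0],0],
])

```text
t: 34.88
tcp_pos: [485.1, -316.8, 308.3]
eef_rot: [2.132, 2.304, 0.0]
contact_force: [-0.2, 0.2, -5.5]
width: 11.8
```

```bash
python3 -c "
from look import *
go(480,-373.7,305,-85.5)"
```

```text
t 34.88 tcp [ 485.1 -316.8  308.3] w 11.8 F [-0.2  0.2 -5.5] -> turn [ 0.1  0.1 -0.1] shift [-5.63 -0.95  0.34]
```

Emit:
carry_out([
  [[0,0,0],[-2,-0.3,0],0],
  [[0,0,0],[-4.5,-0.7,0],0],
  [[0,0,0],[-5.6,-0.9,0],0],
  [[0,0,0],[-5.6,-0.9,0.3],0],
  [[0,0,0],[-5.6,-0.9,0.3],0],
])

```text
t: 35.5
tcp_pos: [481.0, -371.5, 305.0]
eef_rot: [2.131, 2.307, 0.001]
contact_force: [0.3, 0.7, -5.7]
width: 11.5
```

```bash
python3 -c "
from look import *
for c in ('scene','side'):
    p,d=imaging.snapshot(c); X=cloud(c,d).reshape(-1,3)
    Q=trim(X[(np.hypot(X[:,0]-480,X[:,1]+373)<135)&(X[:,2]>206)&(X[:,2]<235)]); print(c,len(Q),rect(Q) if len(Q) else '')
    cv2.imwrite(f'pics/{c}_d.png',p)
a=cv2.imread('pics/scene_d.png');b=cv2.imread('pics/side_d.png')
cv2.imwrite('pics/dry.png',cv2.hconcat([cv2.resize(a[60:210,160:360],(400,300)),cv2.resize(b[60:240,240:440],(400,300))]))
go(480,-373.7,305,-85.5)"
```

```text
scene 1205 (array([ 481.2, -367.1]), array([199.2, 156.5]), -85.2)
side 1161 (array([ 478.7, -366.7]), array([202.9, 156.8]), -86.2)
t 35.6 tcp [ 481.  -372.   305.5] w 11.3 F [-0.5  0.5 -5.8] -> turn [0.1 0.1 0.1] shift [-0.16 -0.11  0.05]
```

View pics/dry.png

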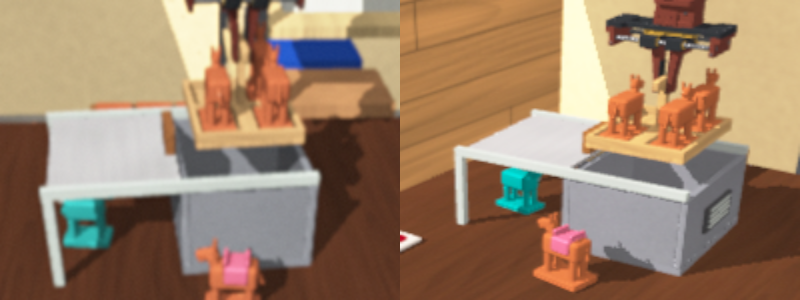

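Emit:
carry_out([
  [[0,0,0],[-0.25,-0.1,1],0],
  [[0,0,0],[-0.3,-0.1,4],0],
  [[0,0,0],[-0.3,-0.1,7.5],0],
  [[0,0,0],[-0.3,-0.1,11],0],
  [[0,0,0],[-0.3,-0.1,13],0],
])

```text
t: 36.22
tcp_pos: [479.6, -374.2, 172.9]
eef_rot: [-2.13, -2.308, -0.0]
contact_force: [-0.5, -0.0, -4.5]
width: 11.8
```

Emit:
carry_out([
  [[0,0,0],[0,0,1],0],
  [[0,0,0],[0,0,2],0],
  [[0,0,0],[0,0,3],0],
  [[0,0,0],[0,0,4],0],
  [[0,0,0],[0,0,5],0],
])

```text
t: 36.85
tcp_pos: [479.7, -374.2, 122.5]
eef_rot: [-2.131, -2.308, -0.001]
contact_force: [0.2, -0.2, -5.4]
width: 12.0
```

```bash
python3 -c "
from look import *
go(480,-375,114.5,-85.5)"
```

```text
t 36.85 tcp [ 479.7 -374.2  122.5] w 12.0 F [ 0.2 -0.2 -5.4] -> turn [-0.  -0.   0.1] shift [-0.08  0.02  0.8 ]
```

Emit:
carry_out([
  [[0,0,0],[0,0,0.4],0],
  [[0,0,0],[0,0,0.7],0],
  [[0,0,0],[0,0,0.9],0],
  [[0,0,0],[0,0,0.9],0],
  [[0,0,0],[0,0,0.9],0],
])

```text
t: 37.48
tcp_pos: [479.9, -374.3, 114.7]
eef_rot: [2.131, 2.308, 0.001]
contact_force: [-2.5, 3.5, 5.7]
width: 11.9
```

Emit:
carry_out([
  [[0,0,0],[0,0,-0.1],0],
  [[0,0,0],[0,0,-0.1],0.34],
  [[0,0,0],[0,0,-0.1],0.34],
  [[0,0,0],[0,0,-0.1],0.34],
  [[0,0,0],[0,0,-0.1],0.34],
])

```text
t: 38.1
tcp_pos: [480.0, -374.3, 115.8]
eef_rot: [2.13, 2.308, 0.001]
contact_force: [-0.5, -0.2, -0.9]
width: 29.4
```

Emit:
carry_out([
  [[0,0,0],[0,0,-1],0.34],
  [[0,0,0],[0,0,-4],0.34],
  [[0,0,0],[0,0,-8],0.34],
  [[0,0,0],[0,0,-13],0.2],
  [[0,0,0],[0,0,-19],0.0],
])

```text
t: 38.72
tcp_pos: [479.3, -374.0, 307.6]
eef_rot: [-2.131, -2.308, -0.001]
contact_force: [0.7, 0.2, -0.5]
width: 13.2
```

Emit:
carry_out([
  [[0,0,0],[0,4,0],0],
  [[0,0,0],[0,9,0],0],
  [[0,0,0],[0,14,0],0],
  [[0,0,0],[0,18,0],0],
  [[0,0,0],[0,18,0],0],
])

```text
t: 39.35
tcp_pos: [661.2, -357.3, 306.3]
eef_rot: [-2.125, -2.311, -0.002]
contact_force: [-1.1, 0.5, -0.2]
width: 0.6
```

```bash
python3 -c "
from look import *
for c in ('scene','side'):
    p,d=imaging.snapshot(c); X=cloud(c,d).reshape(-1,3)
    Q=trim(X[(abs(X[:,0]-482)<80)&(abs(X[:,1]+373)<100)&(X[:,2]>112)&(X[:,2]<140)]); print(c,'tops',len(Q),rect(Q) if len(Q)>5 else '', 'z',np.percentile(Q[:,2],[5,50,95]) if len(Q) else '')
    P=trim(X[(abs(X[:,0]-590)<40)&(abs(X[:,1]+362)<60)&(X[:,2]>195)&(X[:,2]<210)]); print('post',len(P),rect(P) if len(P)>5 else '')
    cv2.imwrite(f'pics/{c}_e.png',p)
a=cv2.imread('pics/scene_e.png');b=cv2.imread('pics/side_e.png')
cv2.imwrite('pics/dry2.png',cv2.hconcat([cv2.resize(a[60:210,160:360],(400,300)),cv2.resize(b[90:240,240:440],(400,300))]))
go(655,-362,185,-85.5)"
```

```text
scene tops 137 (array([ 455.6, -379.5]), array([135.7,  79. ]), 52.1) z [114.75217657 127.00115618 133.97884095]
post 68 (array([ 590.9, -361.7]), array([69.4, 15.7]), -85.5)
side tops 133 (array([ 453.3, -382.1]), array([138.1,  82.8]), 53.3) z [114.70518393 125.08992744 132.46281837]
post 59 (array([ 587.6, -360.9]), array([69.7, 15.1]), -87.8)
t 39.45 tcp [ 658.4 -359.7  307.5] w 0.0 F [ 0.3 -0.4 -0.4] -> turn [-0.  -0.   0.1] shift [-0.2  -0.35 12.25]
```

View pics/dry2.png

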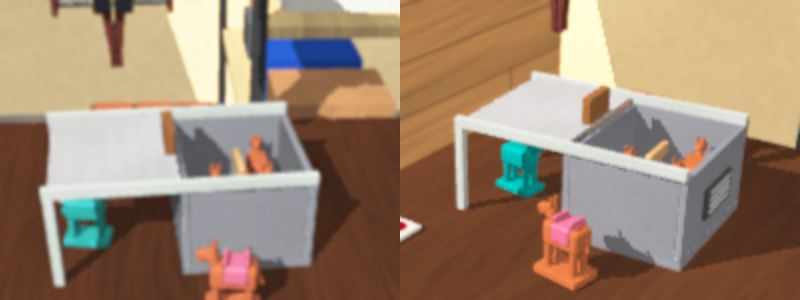

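Emit:
carry_out([
  [[0,0,0],[-0.2,-0.35,4],0],
  [[0,0,0],[-0.2,-0.35,8],0],
  [[0,0,0],[-0.2,-0.35,11.5],0],
  [[0,0,0],[-0.2,-0.35,12.2],0],
  [[0,0,0],[-0.2,-0.35,12.2],0],
])

```text
t: 40.08
tcp_pos: [654.6, -362.7, 187.0]
eef_rot: [2.131, 2.307, -0.0]
contact_force: [-0.7, -0.5, 1.1]
width: 0.0
```

Emit:
carry_out([
  [[0,0,0],[0,-1.5,0],0],
  [[0,0,0],[0,-3,0],0],
  [[0,0,0],[0,-4.5,0],0],
  [[0,0,0],[0,-6.5,0],0],
  [[0,0,0],[0,-9,0],0],
])

```text
t: 40.7
tcp_pos: [567.8, -370.1, 189.4]
eef_rot: [2.125, 2.303, 0.005]
contact_force: [9.0, -2.0, -1.7]
width: 0.5
```

```bash
python3 -c "
from look import *
o=telemetry.get_obs(); P=o['tcp_pos'][:2]-[482.5,-373.5]; a=np.radians(4.5); print('local',P@[np.cos(a),np.sin(a)],P@[-np.sin(a),np.cos(a)])
go(600,-363,185,-85.5)"
```

```text
local 85.34295034250385 -3.2703133401709445
t 40.7 tcp [ 567.8 -370.1  189.4] w 0.5 F [ 9.  -2.  -1.7] -> turn [0.5 0.2 0.1] shift [0.45 3.26 0.46]
```

Emit:
carry_out([
  [[0,0,0],[0,-2.5,0.2],0],
  [[0,0,0],[0,-5,0.3],0],
  [[0,0,0],[0,-7.5,0.3],0],
  [[0,0,0],[0,-10,0.3],0],
  [[0,0,0],[0,-12,0.3],0],
])

```text
t: 41.32
tcp_pos: [451.8, -379.2, 189.0]
eef_rot: [2.117, 2.299, 0.013]
contact_force: [8.3, 4.6, 8.1]
width: 0.2
```

Emit:
carry_out([
  [[0,0,0],[0,-0.5,0.1],0],
  [[0,0,0],[0,-1,0.2],0],
  [[0,0,0],[0,-1.5,0.2],0],
  [[0,0,0],[0,-2,0.2],0],
  [[0,0,0],[0,-2.3,0.2],0],
])

```text
t: 41.95
tcp_pos: [432.8, -380.9, 190.1]
eef_rot: [2.109, 2.295, 0.018]
contact_force: [7.7, 3.4, 7.2]
width: 0.2
```

```bash
python3 -c "
from look import *
o=telemetry.get_obs(); P=o['tcp_pos'][:2]-[482.5,-373.5]; a=np.radians(4.5); print('local',P@[np.cos(a),np.sin(a)],P@[-np.sin(a),np.cos(a)])
for c in ('scene','side'):
    p,d=imaging.snapshot(c); X=cloud(c,d).reshape(-1,3)
    P=trim(X[(abs(X[:,0]-405)<40)&(abs(X[:,1]+379)<50)&(X[:,2]>195)&(X[:,2]<210)]); print('post',len(P),rect(P) if len(P)>5 else '')
go(600,-363,185,-85.5)"
```

```text
local -50.13198974783311 -3.461970804734983
post 83 (array([ 417.1, -363.3]), array([42.4, 36.4]), -60.8)
post 97 (array([ 421.5, -372.6]), array([65. , 34.6]), -86.8)
t 42.05 tcp [ 432.4 -381.   190. ] w 0.1 F [6.6 2.5 5.6] -> turn [1.4 0.6 0.3] shift [ 0.39 16.83  0.92]
```

Emit:
carry_out([
  [[0,0,0],[0,-0.3,0],0],
  [[0,0,0],[0,-0.6,0],0],
  [[0,0,0],[0,-0.9,0],0],
  [[0,0,0],[0,-1.1,0],0],
  [[0,0,0],[0,-1.3,0],0],
])

```text
t: 42.68
tcp_pos: [422.9, -381.6, 192.2]
eef_rot: [2.103, 2.292, 0.023]
contact_force: [7.5, 1.5, 2.0]
width: 0.6
```

Emit:
carry_out([
  [[0,0,0],[0,-0.2,0],0],
  [[0,0,0],[0,-0.4,0],0],
  [[0,0,0],[0,-0.6,0],0],
  [[0,0,0],[0,-0.6,0],0],
  [[0,0,0],[0,-0.6,0],0],
])

```text
t: 43.3
tcp_pos: [419.1, -382.0, 193.9]
eef_rot: [2.099, 2.29, 0.026]
contact_force: [6.0, 2.2, 1.7]
width: 0.6
```

```bash
python3 -c "
from look import *
print(telemetry.get_obs()['q'].round(2))
for c in ('scene','side'):
    p,d=imaging.snapshot(c); X=cloud(c,d).reshape(-1,3)
    cv2.imwrite(f'pics/{c}_f.png',p)
    D=X[(X[:,1]<-240)&(X[:,1]>-500)&(X[:,0]>350)&(X[:,0]<720)&(X[:,2]>155)&(X[:,2]<163)]
    a=np.radians(4.5); L=(D[:,:2]-[482.5,-373.5])@np.array([[np.cos(a),-np.sin(a)],[np.sin(a),np.cos(a)]])
    m=abs(L[:,1])<90; print(c,'gate plate x',m.sum(),np.percentile(L[m][:,0],[1,5,50,95,99]).round(1))
a=cv2.imread('pics/scene_f.png');b=cv2.imread('pics/side_f.png')
cv2.imwrite('pics/g1.png',cv2.hconcat([cv2.resize(a[60:210,160:360],(400,300)),cv2.resize(b[60:240,250:450],(400,360))[:300]]))
go(400,-380,185,-85.5)"
```

```text
[ 0.67  0.33 -0.01  1.82 -0.01  0.96  0.76]
scene gate plate x 1563 [-83.6 -69.5  14.9  97.7 111. ]
side gate plate x 1240 [-90.  -82.   12.3  93.6 105.5]
t 43.4 tcp [ 419.1 -381.9  193.9] w 0.5 F [6.3 2.6 1.6] -> turn [2.1 0.8 0.5] shift [ 0.37 -1.92  0.82]
```

View pics/g1.png

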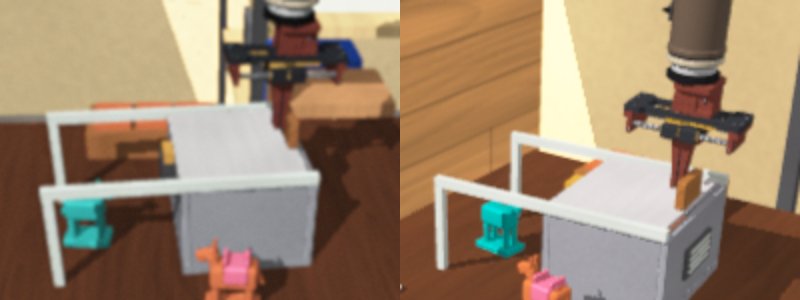

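Emit:
carry_out([
  [[0.5,0.2,0.1],[0.1,-0.3,0.2],0],
  [[1,0.4,0.2],[0.2,-0.6,0.4],0],
  [[1.5,0.6,0.3],[0.2,-0.9,0.5],0],
  [[2,0.8,0.5],[0.2,-1.1,0.5],0],
  [[2,0.8,0.5],[0.2,-1.2,0.5],0],
])

```text
t: 44.02
tcp_pos: [415.5, -381.5, 192.3]
eef_rot: [2.117, 2.298, 0.011]
contact_force: [23.0, -0.4, -1.0]
width: 0.6
```

```bash
python3 -c "
from look import *
go(400,-380,185,-85.5)"
```

```text
t 44.02 tcp [ 415.5 -381.5  192.3] w 0.6 F [23.  -0.4 -1. ] -> turn [1.  0.4 0.2] shift [ 0.29 -1.55  0.7 ]
```

Emit:
carry_out([
  [[0,0,0],[0,0,0],0],
  [[0,0,0],[0,1,0],0],
  [[0,0,0],[0,3,0],0],
  [[0,0,0],[0,3,-5],0],
  [[0,0,0],[0,3,-11],0],
])

```text
t: 44.65
tcp_pos: [443.9, -377.6, 302.6]
eef_rot: [2.119, 2.302, 0.011]
contact_force: [1.5, -0.9, -0.2]
width: 0.8
```

Emit:
carry_out([
  [[0,0,0],[6,0,-1],0],
  [[0,0,0],[12,0,-1],0],
  [[0,0,0],[18,0,-1],0],
  [[0,0,0],[24,0,-1],0],
  [[0,0,0],[30,0,-1],0],
])

```text
t: 45.28
tcp_pos: [419.1, -76.3, 311.3]
eef_rot: [2.119, 2.302, 0.011]
contact_force: [1.2, -0.2, 0.2]
width: 0.7
```

```bash
python3 -c "
from look import *
im=[]
for c in ('scene','side'):
    p,d=imaging.snapshot(c); X=cloud(c,d).reshape(-1,3); im.append(p)
    a=np.radians(4.5); M=np.array([[np.cos(a),-np.sin(a)],[np.sin(a),np.cos(a)]]); L=(X[:,:2]-[482.5,-373.5])@M; z=X[:,2]
    m=(z>195)&(z<210)&(abs(L[:,0]+84)<30)&(abs(L[:,1])<50); Q=L[m]; print(c,'post local',len(Q),Q.min(0).round(1),Q.max(0).round(1))
    m=(abs(L[:,1])<8)&(L[:,0]>70)&(L[:,0]<130)&(z>120); 
    for b in range(80,124,4):
        s=m&(abs(L[:,0]-b)<2); print(b,z[s].max().round(1) if s.any() else '-',end=' ; ')
    print([ (r['confidence'],r['bbox']) for r in imaging.regions_of(c,'catch')[:1]])
cv2.imwrite('pics/g2.png',cv2.hconcat([cv2.resize(im[0][90:180,170:290],(400,300),interpolation=2),cv2.resize(im[1][110:200,250:370],(400,300),interpolation=2)]))
go(400,-380,185,-85.5)"
```

```text
scene post local 77 [-92.5 -35.3] [-75.5  36.5]
80 159.6 ; 84 161.2 ; 88 161.2 ; 92 160.4 ; 96 162.8 ; 100 158.4 ; 104 158.8 ; 108 159.4 ; 112 159.6 ; 116 158.3 ; 120 141.4 ; [(0.6, [242.6, 112.0, 74.1, 39.3])]
side post local 74 [-94.6 -34.3] [-77.1  38.2]
80 159.8 ; 84 159.7 ; 88 161.1 ; 92 158.3 ; 96 158.8 ; 100 157.9 ; 104 154.9 ; 108 - ; 112 - ; 116 - ; 120 - ; [(0.3, [138.7, 266.1, 101.9, 66.7])]
t 45.48 tcp [419.5 -77.7 311.4] w 0.4 F [-0.3 -1.5  0.4] -> turn [0.8 0.3 0.4] shift [-29.88  -4.7   12.74]
```

View pics/g2.png

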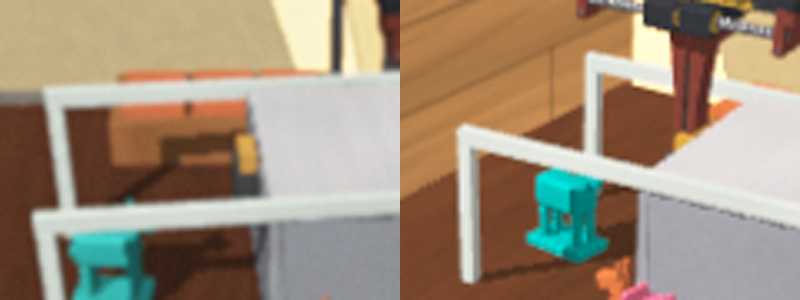

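```bash
python3 -c "
from cell import ticket,telemetry
print(ticket.hand_in()); print(telemetry.get_obs()['t'])"
```

```text
the job is handed in; nothing more can be done
None
the job is handed in; nothing more can be done
```

The whole job was carried out and handed in after about 45.5 s of robot time, against the 210 s limit. No verdict was reported back.

**What I did:**
- I moved the check weight to its rest and set the empty tray on the pan.
- I loaded the three plain burros present, one per compartment, and left the loaded tray on the pan with hands off for over a second.
- I carried the tray into the drying box and pushed the gate shut. The saddled, green, purple and turquoise burros were not touched.

**Last checks:**
- **Weight:** it stands about 3 mm from the rest's centre, with its top at 115 mm.
- **Tray on the pan:** it was centred to about 2 mm. The pan sank about 11 mm, as expected for the loaded tray.
- **Tray in the box:** the burros' ear tops read about 133 mm, which matches the tray lying flat on the floor. The two cameras and the arm's position differed by up to about 5 mm on where the tray and the box centre were, so I aimed for the middle, well inside the 12 mm clearance.
- **Gate:** the push ended against the stop at 23 N. The gate's post then measured −84 to −86 mm from the box's centre, where fully shut is −84 mm.
- **Catch:** the brass tongue stands behind the gate's trailing edge at about 159 mm, level with the top of the plate. I read this as sprung up. I measured it with one camera only, because the other could not see it, and the image network did not find it reliably.

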